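# Load a vacuum concentrator's rotor in balance

## Robot

A 6-joint arm with a two-finger parallel gripper is mounted at the origin on a cart in front of the work surface, level with it; the furniture and walls round the work are solid. World frame = base frame: x ahead of the robot, y to its left, z up, the work surface at z = 0. Lengths are in mm, angles in rad, forces in N, time in s.
With the tool pointing down it reaches from about 225 to 725 mm from the base axis. Payload 3.1 kg.
Tool frame: the origin (TCP) lies midway between the tips of the shut fingers; the grasp point (between the pads) lies 19 mm behind it; z points along the fingers, y is the line along which they close (so a half turn about z gives the same grasp; the last joint's range is limited). The gripper opens to 85 mm and grips with 20 to 120 N. Pads are 22 mm wide; open, the fingers measure 114 mm over their backs; the gripper's body (76 mm by 85 mm) begins 54 mm behind the grasp point. The pads swing forward as they close: fully open they stand 13 mm farther back than shut.
Start: joints at [1.207, 0.048, 0.099, 1.622, 0, 1.443], TCP at [122.659, 510.463, 231.312] pointing down, gripper open.
Joint ranges: [-2.91, 2.91], [-0.99, 1.94], [-1.21, 1.42], [-2.12, 2.29], [-1.49, 1.47], [-3.14, 3.14]. Speed limits (rad/s): [2.79, 2.79, 3.14, 3.14, 3.14, 3.14].

## Interface

Orientations are given as a unit quaternion [x, y, z, w].
In Python, from cell import ctrl gives the robot as it stands. The module is installed in compiled form; this text tells all that it offers.
- The arm moves only by the tool play_rows, never from a script. Its argument "commands" is a list of rows, each a list of 6 numbers: the shift along the tool's x, y, z in mm, then the turn, a rotation vector about the tool's x, y, z in rad. In form: [[dx, dy, dz, rx, ry, rz], ...]. A call has 1 to 5 rows; each row shifts and turns the commanded pose from where the row before left it, along the tool's axes as they then stand; what a row does not reach is not made up. A row lasts 1/12 s, in which the tool goes at most 41.7 mm and 7.16 degrees, less where a joint would pass 70% of its speed; a pose out of reach is approached as far as the arm can. A call with a gripper value outside its range is refused whole. "claw" is the opening, from -1 (shut) to 1 (fully open), set as the call begins (left out, the last holds). The fingers move at their own pace and stop on an object; the grip force is fixed at half the most. Time passes only in rows, so rows that do not move let the fingers close. It gives the time, the measured TCP pose, the force, the opening and the grip force at its end, in the units of the state.
- ctrl.observe(): the state, without advancing time (a new reading comes with each control period).
- ctrl.camera(name): name is "scene" or "top" or "wrist"; returns (picture, depth): 400x640x3 uint8, blue, green, red; 400x640 float32, mm along the optical axis (not along the pixel's ray), 0 where there is no reading.
- ctrl.calibration(name): a dict with "mtx" (3x3 intrinsics, pixels), "view" (4x4, takes a point from world to camera coordinates). Camera axes: x right, y down, z forward; pixel columns grow to the right and rows downward; lengths in mm; the calibration is good to about 2 mm. A picture is of the moment at which its call begins: read the wrist's pose just before it. calibration takes no time and is no camera call; for the wrist camera it gives the pose at the moment of the call.
- ctrl.close_job(): hands the job in; it is judged then, once.
Trained networks look in the newest picture that a camera, given by its name, has taken for a name from the list of things; names that differ only in an ending like _2 or _b are one class to them, and where a whole thing is asked for, a point or a joint stands for the part that bears it (a point fixed in the world has none). Each returns a list of dicts, best first, with "confidence" (0 to 1); they miss things now and then, are a little off and sometimes report something else, mostly with a low value. They report only what shows in the picture. A call takes as long as a camera call. They do not tell look-alikes from the thing itself.
- ctrl.outline_of(camera, thing): "mask" (400x640 bool, what is visible of it) and "box" ([centre column, centre row, width, height] in pixels, round what is visible of it).
The state is a dict: "time_s": time; "joint_pos": joint angles; "dq": joint speeds; "tau": joint torques, N m; "position": TCP position; "tcp_rot": TCP orientation; "wrist_force": force on the tool from outside, world axes, zero at the start; "torque": the same for the moment, N m; "grip_width": finger opening in mm; "gripper_force": force on a finger pad.
Only numpy, scipy, OpenCV 4.12 (cv2) and the standard library are available. Lean on these libraries where they do the work, as an engineer would, in place of code of your own. Each camera call takes 0.05 s, during which the arm holds its last target. There are 200 camera calls.

## Task

Finish loading the concentrator's rotor so that it will run in balance: carry the four vessels from the wire rack into the rotor's empty wells so that each stands directly across the hub from the other one of its own kind, pushed through both plates and fully down on the rotor's floor. Keep every vessel upright, and leave the two that are already in the rotor where they are.

Things in the scene. Friction and masses are not known exactly. Their poses are not given: they have to be found in the camera images.
- rotor: Aluminium rotor of two bored plates, 196 mm across, level in the concentrator; it does not turn. Six like wells, centres 70 mm from the axis, at 0, 60 .. 300 degrees from its x axis towards y; wells across the axis from each other are 140 mm apart. Origin: centre of its underside; z up. Vessels stand on its floor 4 mm above the origin. A knob 26 mm across on the axis rises to 62 mm.
- rotor_well (a point): Well 0 of the rotor (on its x axis; the others are alike): point on the well's axis level with the top of the upper plate, 40 mm above the rotor's origin, 36 mm above the floor. Upper bore countersunk from 40 to 35 mm across, plate 6 mm thick; 22 mm below it the lower bore, in line, countersunk from 38 to 32 mm across, 8 mm deep.
- concentrator: White round machine, fixed, its open chamber holding the rotor: rim of 118 mm inner and 135 mm outer radius, 95 mm above the bench; a low control pod on its -x side. Origin: on the chamber's and rotor's axis at bench height; z up.
- rack: Square grey wire rack, fixed, 108 mm wide: 3 x 3 places 36 mm apart along x and y; the four vessels start in the corner places, (+-36, +-36) mm from its centre. Origin: centre of its foot on the bench; z up. Its floor is 8 mm and its top wires 42 mm above the bench; 33 mm free inside a place. Between rack and machine, nearer the robot, stands a fixed lidded pail, 240 mm across and 245 mm high.
- conical_loaded: Conical 50 ml tube, upright, 114 mm tall, barrel 28.4 mm across (its pointed foot behaves as flat-ended), ribbed screw cap 34 mm across, 14 mm high: the tallest kind, with the widest cap. Origin: centre of the lower end; z up to the cap. 40 g. It is already in a well of the rotor and stays there.
- conical_loose: Conical 50 ml tube, upright, 114 mm tall, barrel 28.4 mm across (its pointed foot behaves as flat-ended), ribbed screw cap 34 mm across, 14 mm high: the tallest kind, with the widest cap. Origin: centre of the lower end; z up to the cap. 40 g. Starts in the wire rack.
- pot_loaded: Straight sample pot, upright, 92 mm tall, body 28 mm across with a blank paper band, plain metal ribbed screw cap 29 mm across, 18 mm high: the middle kind. Origin: centre of the underside; z up to the cap. 50 g. It is already in a well of the rotor, not across from the loaded conical tube, and stays there.
- pot_loose: Straight sample pot, upright, 92 mm tall, body 28 mm across with a blank paper band, plain metal ribbed screw cap 29 mm across, 18 mm high: the middle kind. Origin: centre of the underside; z up to the cap. 50 g. Starts in the wire rack.
- vial_a: Short glass vial, upright, 61 mm tall, body 28 mm across with a blank paper band, ribbed screw cap 24 mm across, 15 mm high: the shortest kind, with the narrowest cap. Origin: centre of the underside; z up to the cap. 50 g. Starts in the rack; the two vials are alike and interchangeable.
- vial_b: Short glass vial, upright, 61 mm tall, body 28 mm across with a blank paper band, ribbed screw cap 24 mm across, 15 mm high: the shortest kind, with the narrowest cap. Origin: centre of the underside; z up to the cap. 50 g. Starts in the rack; the two vials are alike and interchangeable.
Things that resemble listed ones, but are neither listed nor needed, are in the scene too. Leave any green or turquoise look-alike of the vial_a alone.

How it is judged (in metres and radians):
At the end, for the whole second after the job is handed in: All six vessels stand upright (within 7 degrees) and at rest in wells of the rotor, each well's axis within 8 mm, each foot within 4 mm of the rotor's floor; the two conical tubes, the two pots and the two vials are each diametrically opposite (at least 131 mm apart); nothing is held (z of conical_loaded in the frame of rotor between 0 and 0.008 m and horizontal distance between conical_loaded and rotor between 0.062 and 0.078 m and angle between the z axis of each of conical_loaded, pot_loaded, conical_loose, pot_loose, vial_a, vial_b and the z axis of rotor, either way round below 0.12 rad and linear speed of each of conical_loaded, pot_loaded, conical_loose, pot_loose, vial_a, vial_b below 0.02 m/s and z of pot_loaded in the frame of rotor between 0 and 0.008 m and horizontal distance between pot_loaded and rotor between 0.062 and 0.078 m and z of conical_loose in the frame of rotor between 0 and 0.008 m and horizontal distance between conical_loose and rotor between 0.062 and 0.078 m and z of pot_loose in the frame of rotor between 0 and 0.008 m and horizontal distance between pot_loose and rotor between 0.062 and 0.078 m and z of vial_a in the frame of rotor between 0 and 0.008 m and horizontal distance between vial_a and rotor between 0.062 and 0.078 m and z of vial_b in the frame of rotor between 0 and 0.008 m and horizontal distance between vial_b and rotor between 0.062 and 0.078 m and horizontal distance between conical_loose and conical_loaded above 0.131 m and horizontal distance between pot_loose and pot_loaded above 0.131 m and horizontal distance between vial_a and vial_b above 0.131 m); the robot touches nothing.
It fails at once if a tube that was already in the rotor is moved out of its place (distance of any of conical_loaded, pot_loaded from where it was at the start of the episode above 0.015 m).
It fails at once if a tube, pot or vial is tipped over (more than about 45 degrees from upright) (angle between the z axis of any of conical_loaded, pot_loaded, conical_loose, pot_loose, vial_a, vial_b and the z axis of rotor, either way round above 0.8 rad).
It also fails if it takes over 115 s, if anything falls off the work surface, if the arm or the gripper's body presses on something with over 40 N, if the wrist force passes 120 N, or if a joint passes its speed limit or range.

## Working session

There is one attempt and no reset: what is moved stays moved. The work goes in short steps, Python scripts to look and compute and a tool call to move; the robot and the scene stay as the last step left them, time stands still between calls to the robot, and variables do not carry over. Pictures are saved under pics/ and viewed, at most 15 in all, crops included, and the job is handed in when it is done.

Besides the shell and the picture viewer there is one more tool, called after "Request:" by a JSON object that holds its "op" and its "data". play_rows: Moves the arm, as the interface text tells. Its arguments: {"type":"object","properties":{"commands":{"type":"array","items":{"type":"array","items":{"type":"number"}}},"claw":{"type":"number"}},"required":["commands"]}

```bash
mkdir -p pics
cat > h.py <<'E'
import numpy as np, cv2
from cell import ctrl
def shot(n,f=None):
    c=ctrl.calibration(n); im,d=ctrl.camera(n)
    if f: cv2.imwrite('pics/'+f,im)
    return im,d,np.array(c['mtx']),np.array(c['view'])
def cloud(d,K,V):
    v,u=np.mgrid[:400,:640]
    p=np.stack([(u-K[0,2])/K[0,0]*d,(v-K[1,2])/K[1,1]*d,d],-1)
    return (p-V[:3,3])@V[:3,:3]
E
python3 - <<'E'
from h import *
for n in('top','scene'):
    im,d,K,V=shot(n,n+'0.png'); P=cloud(d,K,V)
    np.savez(n+'0.npz',im=im,d=d,K=K,V=V)
    print(n,K[0,0],'cam',-V[:3,:3].T@V[:3,3])
    for t in('rotor','concentrator','rack','conical_loose','pot_loose','vial_a'):
        for o in ctrl.outline_of(n,t):
            m=o['mask']&(d>0); q=P[m]
            if len(q)<5: continue
            zt=np.percentile(q[:,2],98); tq=q[q[:,2]>zt-6]
            print(t,round(o['confidence'],2),np.round(o['box']),'ztop',zt.round(),'xy',np.round((tq.min(0)+tq.max(0))[:2]/2),np.median(im[m],0))
print(ctrl.observe())
E
```

```text
top 368.8929051491129 cam [ 452.16684241    9.21720857 1149.33308148]
rotor 0.63 [233. 214.  65.  65.] ztop 102.0 xy [461. 302.] [246. 244. 244.]
concentrator 0.78 [231. 219.  99. 117.] ztop 101.0 xy [471. 276.] [133. 139. 135.]
rack 0.94 [396. 197.  45.  46.] ztop 45.0 xy [ 516. -207.] [122. 115. 102.]
conical_loose 0.56 [383. 190.  18.  12.] ztop 126.0 xy [ 534. -167.] [210. 117.  44.]
scene 378.8451179113965 cam [-162.08138068 -218.07505324  705.81657164]
rotor 0.64 [220. 203.  65.  46.] ztop 102.0 xy [383. 202.] [236. 233. 232.]
concentrator 0.78 [216. 221.  97. 103.] ztop 98.0 xy [431. 251.] [170. 174. 171.]
rack 0.84 [417. 257.  54.  47.] ztop 41.0 xy [ 491. -215.] [127. 122. 112.]
rack 0.37 [196. 197.  17.  26.] ztop 138.0 xy [429. 330.] [169. 170. 171.]
conical_loose 0.71 [399. 231.  16.  37.] ztop 122.0 xy [ 530. -168.] [154.  149.5 147. ]
pot_loose 0.75 [437. 258.  18.  33.] ztop 100.0 xy [ 494. -263.] [166. 168. 169.]
vial_a 0.77 [470. 243.  14.  22.] ztop 61.0 xy [ 600. -340.] [ 62.5 121.   40. ]
vial_a 0.49 [404. 258.  17.  15.] ztop 70.0 xy [ 465. -198.] [183.  186.  175.5]
vial_a 0.46 [427. 241.  15.  22.] ztop 69.0 xy [ 560. -234.] [169. 174. 170.]
{'time_s': 0.7, 'joint_pos': array([ 1.20723627e+00,  4.79499277e-02,  9.92565259e-02,  1.62197321e+00,
       -5.00622198e-06,  1.44297313e+00]), 'dq': array([-0.00087089, -0.0002911 , -0.00013909,  0.00035718,  0.00109781,
        0.00139464]), 'tau': array([ 7.46184687e-04, -3.38499856e+01,  3.20054698e+01,  5.59078726e-04,
       -1.01770077e-04,  7.85694390e-07]), 'position': array([122.65335798, 510.49718384, 231.36601481]), 'tcp_rot': array([1.17595696e-01, 9.93061553e-01, 6.23007340e-05, 1.82029949e-05]), 'wrist_force': array([ 0.43725833, -0.75406861,  0.26749567]), 'torque': array([-0.02898385, -0.01569321, -0.00990011]), 'gripper_force': 0.0, 'grip_width': 85.48163161794608}
```

View pics/top0.png

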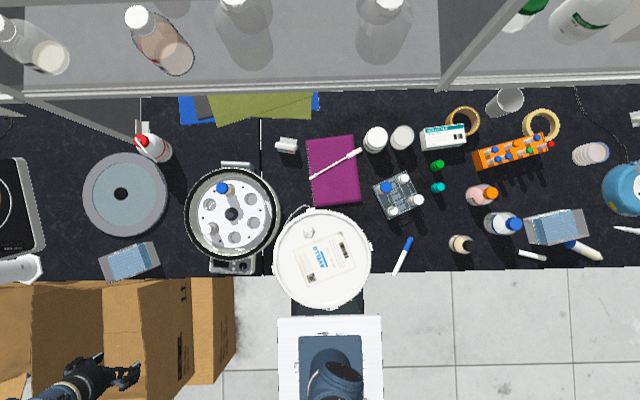

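View pics/scene0.png

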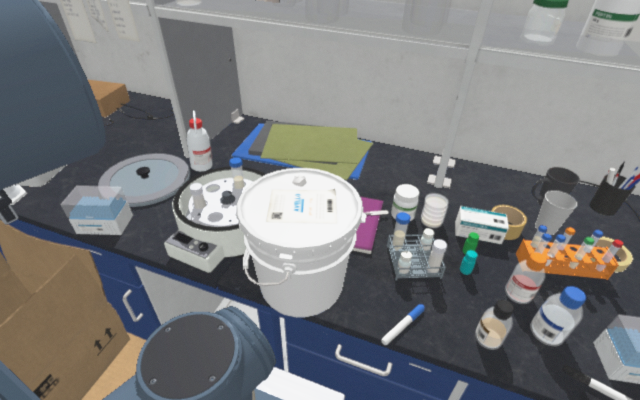

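The top view shows the rotor at about (232,213) with a blue-capped conical in the upper-left well (222,188). The rack is at (397,198), with a blue cap at (386,187), and the pail at (322,258). The green and turquoise look-alikes are at (437,165) and (438,187).

```bash
cat > a.py <<'E'
from h import *
from scipy.optimize import least_squares
Z=np.load('top0.npz'); im,d,K,V=[Z[k] for k in('im','d','K','V')]; P=cloud(d,K,V)
def fit(q):
    r=least_squares(lambda p:np.hypot(q[:,0]-p[0],q[:,1]-p[1])-p[2],[*q[:,:2].mean(0),100],loss='soft_l1',f_scale=2)
    return r.x.round(1),np.abs(r.fun).mean().round(2)
v,u=np.mgrid[:400,:640]
w=lambda a,b,c,e:(u>=a)&(u<b)&(v>=c)&(v<e)&(d>0)
q=P[w(183,282,160,262)&(P[...,2]>88)&(P[...,2]<100)]; q=q[np.hypot(q[:,0]-465,q[:,1]-298)>110]
print('rim',fit(q),np.median(q[:,2]),len(q))
c=fit(q)[0]
m=w(195,272,175,255)&(np.hypot(P[...,0]-c[0],P[...,1]-c[1])<95)
print('rotor z hist',np.histogram(P[m][:,2],bins=range(0,200,5)))
q=P[w(265,380,200,315)]; q=q[q[:,2]>225]; print('pail',q.min(0),q.max(0),fit(q[np.hypot(*(q[:,:2]-(q.min(0)+q.max(0))[:2]/2).T)>105]))
q=P[w(370,425,172,224)]; print('rack hist',np.histogram(q[:,2],bins=range(0,140,6)))
n,l,s,_=cv2.connectedComponentsWithStats((w(370,425,172,224)&(P[...,2]>52)).astype('u1'))
for i in range(1,n):
    t=P[l==i]; zt=np.percentile(t[:,2],95); t=t[t[:,2]>zt-8]; print('cap',s[i],zt.round(1),t.mean(0).round(1),((t.min(0)+t.max(0))/2).round(1),im[l==i].mean(0))
q=P[w(0,640,0,100)]; print('shelf z',np.histogram(q[:,2],bins=range(0,1000,100)), 'x min of z>150', [ (z,q[q[:,2]>z][:,0].min()) for z in(150,300,450)])
cv2.imwrite('pics/crop.png',np.hstack([cv2.resize(im[165:265,182:282],None,fx=4,fy=4,interpolation=2),cv2.resize(im[170:230,370:430],(400,400),interpolation=2)]))
E
python3 a.py
```

```text
rim (array([470.4, 276.8, 127.1]), np.float64(4.36)) 97.33415402550419 1094
rotor z hist (array([   0,    0,    0,    0,    0,    0,    0,    0,   60,  276,  122,
         34,    5,    5,   14,  256, 1849,  374,    9,   13,   46,   42,
         11,    8,    4,   17,   10,   68,   24,    2,    9,   41,   69,
          1,    0,    0,    0,    0,    0]), array([  0,   5,  10,  15,  20,  25,  30,  35,  40,  45,  50,  55,  60,
        65,  70,  75,  80,  85,  90,  95, 100, 105, 110, 115, 120, 125,
       130, 135, 140, 145, 150, 155, 160, 165, 170, 175, 180, 185, 190,
       195]))
pail [ 227.73858344 -109.779053    225.07564397] [476.05575153 141.69676551 255.90437255] (array([352.7,  16.1, 112.8]), np.float64(4.03))
rack hist (array([893, 456,  28, 101,  44,  13, 157, 154,  29,  12,  22, 107,  15,
         2,   9,  10,  70,  18,   1,  13,  90,   3,   0]), array([  0,   6,  12,  18,  24,  30,  36,  42,  48,  54,  60,  66,  72,
        78,  84,  90,  96, 102, 108, 114, 120, 126, 132, 138]))
cap [400 175   9   8  60] 72.0 [ 562.2 -231.8   69.4] [ 561.7 -231.3   69.3] [224.13333333 229.5        227.01666667]
cap [377 182  15  12 133] 125.2 [ 533.9 -166.4  122.4] [ 534.1 -166.7  122.3] [191.67669173 120.57142857  67.90977444]
cap [410 195  14  11 119] 102.8 [ 497.2 -260.8  100. ] [ 497.6 -261.5  100.7] [216.12605042 215.52941176 214.74789916]
cap [389 207   9   9  65] 72.4 [ 468.1 -196.3   69.5] [ 467.4 -196.2   69. ] [214.18461538 220.21538462 217.16923077]
shelf z (array([ 2803,    50,    17,     0, 39895, 14688,  3479,  1177,     0]), array([  0, 100, 200, 300, 400, 500, 600, 700, 800, 900])) x min of z>150 [(150, np.float64(691.675203951347)), (300, np.float64(691.675203951347)), (450, np.float64(692.4133446613123))]
```

View pics/crop.png

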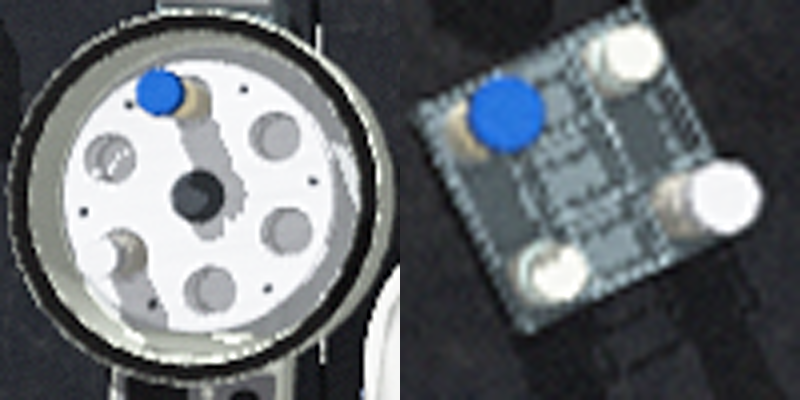

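The crop shows the loaded conical in the far well (about 7° in world) and the loaded pot at about 127°. So the targets are conical at 187°, pot at 307° and vials at 67° and 247°. In the rack, the conical is at (534,-167), the pot at (497,-261) and the vials at (562,-232) and (467,-196), which agrees with 36 mm pitch. I'll square the tool to the world axes and go above the rotor for a wrist view.

Request:
{"op": "play_rows", "data": {"commands": [[0,0,-10,0,0,-0.118],[0,0,-10,0,0,-0.118],[-23,-16,-7,0,0,0],[-23,-16,-7,0,0,0],[-23,-16,-7,0,0,0]], "claw": 0.1}}

```text
time_s: 1.12
position: [192.1, 462.1, 272.8]
tcp_rot: [-0.001, 1.0, 0.0, 0.0]
wrist_force: [0.4, -0.9, 0.7]
grip_width: 47.0
gripper_force: 0.0
```

Request:
{"op": "play_rows", "data": {"commands": [[-23,-16,-7,0,0,0],[-23,-16,-7,0,0,0],[-23,-16,-7,0,0,0],[-23,-16,-7,0,0,0],[-23,-16,-7,0,0,0]]}}

```text
time_s: 1.53
position: [307.7, 381.6, 307.9]
tcp_rot: [-0.0, 1.0, 0.0, 0.0]
wrist_force: [-0.1, 0.5, 0.3]
grip_width: 46.9
gripper_force: 0.0
```

Request:
{"op": "play_rows", "data": {"commands": [[-23,-16,-7,0,0,0],[-23,-16,-7,0,0,0],[-23,-16,-7,0,0,0],[-23,-16,-7,0,0,0],[-23,-16,-7,0,0,0]]}}

```text
time_s: 1.95
position: [422.7, 301.6, 342.8]
tcp_rot: [-0.0, 1.0, 0.0, 0.0]
wrist_force: [0.4, -0.0, -0.3]
grip_width: 46.7
gripper_force: 0.0
```

Request:
{"op": "play_rows", "data": {"commands": [[-23,-9,-7,0,0,0],[-23,0,-7,0,0,0],[0,0,0,0,0,0],[0,0,0,0,0,0]]}}

```text
time_s: 2.28
position: [468.7, 293.2, 355.6]
tcp_rot: [0.001, 1.0, -0.0, -0.001]
wrist_force: [-0.2, -0.4, 0.5]
grip_width: 47.3
gripper_force: 0.0
```

Run:
```python
from h import *
im,d,K,V=shot('wrist','w1.png'); np.savez('w1.npz',im=im,d=d,K=K,V=V)
s=ctrl.observe(); print(s['time_s'],s['position'],s['tcp_rot'],s['grip_width'],s['joint_pos'])
print('cam',-V[:3,:3].T@V[:3,3],V[2,:3],K[0,0])
```

```text
2.3333 [467.70136974 293.46638573 355.92204696] [ 1.90210345e-04  9.99999804e-01 -6.73974897e-05 -5.92074823e-04] 47.22451896029941 [4.38689223e-01 2.00885479e-01 5.21665598e-01 1.89270565e+00
 3.81154917e-04 4.39069428e-01]
cam [389.38491589 293.5992898  499.98487342] [ 0.31037691 -0.00181436 -0.95061185] 314.8752988424615
```

View pics/w1.png

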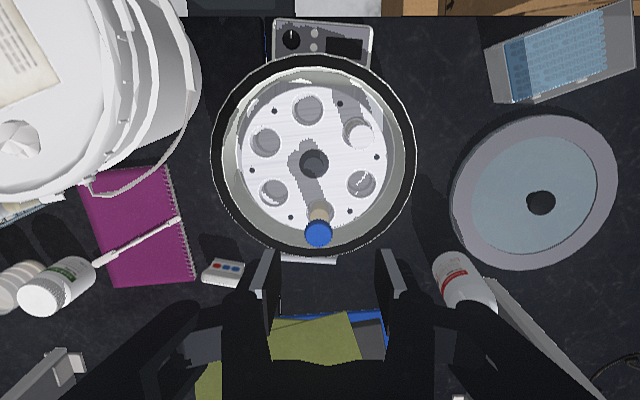

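The wrist view shows the whole rotor (hub at 314,163). The empty wells are at (308,111), (267,142), (275,190) and (361,184), the loaded pot at (358,132) and the loaded conical at (318,232). Next I fit the hexagon.

```bash
cat > b.py <<'E'
from h import *
from scipy.optimize import least_squares
Z=np.load('w1.npz'); im,d,K,V=[Z[k] for k in('im','d','K','V')]; P=cloud(d,K,V)
R=V[:3,:3]; C=-R.T@V[:3,3]
def onz(u,v,z):
    r=np.stack([(u-K[0,2])/K[0,0],(v-K[1,2])/K[1,1],np.ones_like(u,float)],-1)@R
    return C+r*((z-C[2])/r[...,2])[...,None]
g=P[95:225,240:390]; z=g[...,2]; zt=np.median(z[(z>76)&(z<92)]); print('plate z',zt)
v,u=np.mgrid[:400,:640]; Q=onz(u,v,zt)
m=(np.abs(P[...,2]-zt)<6)&(im.min(-1)>170)&(u>225)&(u<405)&(v>80)&(v<240)
c=cv2.findContours(m.astype('u1'),0,1)[0]; c=max(c,key=len)[:,0]; q=Q[c[:,1],c[:,0]]
f=least_squares(lambda p:np.hypot(q[:,0]-p[0],q[:,1]-p[1])-98,[463,285],loss='cauchy',f_scale=1).x; print('edge centre',f)
rr=np.hypot(Q[...,0]-f[0],Q[...,1]-f[1])
h=((P[...,2]<zt-7)&(rr<94)&(d>0)).astype('u1')
n,l,s,ce=cv2.connectedComponentsWithStats(h)
W=[]
for i in range(1,n):
    if s[i,4]<150: continue
    k=np.argwhere(l==i)[:,::-1].astype(np.float32); (cx,cy)=np.array(cv2.fitEllipse(cv2.convexHull(k.astype(int).reshape(-1,1,2)))[0])
    p=onz(np.float64(cx),np.float64(cy),zt); W.append(p[:2]); e=p[:2]-f
    print(s[i],p.round(1),np.hypot(*e).round(1),np.degrees(np.arctan2(e[1],e[0])).round(1))
for a,b in ((1,0),):
  pass
np.save('W.npy',W)
# rim of chamber
m=(np.abs(P[...,2]-96)<4)&(u>205)&(u<425)&(v<265); rr=np.hypot(Q[...,0]-f[0],Q[...,1]-f[1]); q=P[m&(rr>105)&(rr<150)]
print('rim',least_squares(lambda p:np.hypot(q[:,0]-p[0],q[:,1]-p[1])-p[2],[*f,126],loss='soft_l1').x,len(q))
E
python3 b.py
```

```text
plate z 83.86162392807185
edge centre [474.37479722 274.52452973]
[294  95  28  29 621] [403.9 267.4  83.9] 70.8 -174.2
[252 129  27  27 563] [444.6 211.5  83.9] 69.7 -115.3
[348 171  26  25 501] [500.7 337.7  83.9] 68.4 67.4
[261 180  26  25 484] [513.3 218.9  83.9] 67.9 -55.0
rim [472.45601071 274.76523537 124.32699632] 6850
```

Request:
{"op": "play_rows", "data": {"commands": [[-10,-20,0,0,0,0],[-10,-32,0,0,0,0],[-10,-32,0,0,0,0],[-10,-32,0,0,0,0],[-10,-32,0,0,0,0]]}}

```text
time_s: 2.75
position: [516.6, 145.2, 356.7]
tcp_rot: [-0.001, 1.0, 0.0, 0.0]
wrist_force: [-0.3, 0.6, 0.8]
grip_width: 46.9
gripper_force: 0.0
```

Request:
{"op": "play_rows", "data": {"commands": [[0,-32,0,0,0,0],[0,-32,0,0,0,0],[0,-32,0,0,0,0],[0,-32,0,0,0,0],[0,-32,0,0,0,0]]}}

```text
time_s: 3.17
position: [516.5, -14.7, 356.8]
tcp_rot: [-0.001, 1.0, 0.0, 0.0]
wrist_force: [0.5, 0.1, -0.3]
grip_width: 47.2
gripper_force: 0.0
```

Request:
{"op": "play_rows", "data": {"commands": [[0,-32,0,0,0,0],[0,-32,0,0,0,0],[0,-32,0,0,0,0],[0,-32,0,0,0,0],[0,-32,10,0,0,0]]}}

```text
time_s: 3.58
position: [517.5, -174.7, 348.7]
tcp_rot: [-0.001, 1.0, -0.001, 0.002]
wrist_force: [0.4, -0.2, -0.2]
grip_width: 47.3
gripper_force: 0.0
```

Request:
{"op": "play_rows", "data": {"commands": [[0,-32,15,0,0,0],[0,-8,0,0,0,0],[0,0,0,0,0,0],[0,0,0,0,0,0]]}}

```text
time_s: 3.92
position: [517.3, -213.2, 331.6]
tcp_rot: [-0.0, 1.0, 0.001, -0.0]
wrist_force: [-0.7, 0.7, -0.2]
grip_width: 47.1
gripper_force: 0.0
```

```bash
cat > c.py <<'E'
from h import *
import sys
im,d,K,V=shot('wrist',sys.argv[1]+'.png'); P=cloud(d,K,V)
s=ctrl.observe(); print(s['time_s'],s['position'],s['tcp_rot'],s['joint_pos'])
R=V[:3,:3]; C=-R.T@V[:3,3]
v,u=np.mgrid[:400,:640]; fu=u.astype(float)
r=np.stack([(fu-K[0,2])/K[0,0],(v-K[1,2])/K[1,1],np.ones_like(fu)],-1)@R
for nm,x,y,z in (('con',534,-167,122),('pot',497.5,-261,100),('va',562,-232,69),('vb',467.5,-196,69)):
    Q=C+r*((z-C[2])/r[...,2])[...,None]
    m=(np.abs(P[...,2]-z)<5)&(np.hypot(P[...,0]-x,P[...,1]-y)<25)
    if m.sum()<20: print(nm,'none'); continue
    n,l,st,_=cv2.connectedComponentsWithStats(m.astype('u1')); m=l==1+st[1:,4].argmax()
    k=np.argwhere(m)[:,::-1]; q=Q[m]; w=P[m]
    print(nm,m.sum(),'ray mid',((q.min(0)+q.max(0))/2)[:2].round(1),np.ptp(q,0)[:2].round(1),'cloud',w.mean(0).round(1),np.ptp(w,0).round(1),'px',k.mean(0).round())
E
python3 c.py w2
```

```text
3.9667 [ 517.6693819  -212.77477639  332.26602421] [-7.69344423e-04  9.99999580e-01  2.80988754e-04  4.11879063e-04] [-5.10297290e-01  1.96715482e-01  4.67064709e-01  1.84070192e+00
  8.93076468e-04 -5.11835781e-01]
con 603 ray mid [ 536.1 -168.7] [32.6 33.7] cloud [ 535.6 -168.9  123.4] [32.5 33.4  8.9] px [366. 186.]
pot 484 ray mid [ 500.1 -263.3] [30.  29.9] cloud [ 499.6 -263.1  101.6] [30.  29.8  8.6] px [285. 151.]
va 261 ray mid [ 565.5 -234. ] [25.5 24.5] cloud [ 564.8 -233.9   70.4] [25.3 24.6  8.4] px [312. 196.]
vb 299 ray mid [ 471.  -197.9] [23.4 24. ] cloud [ 470.6 -198.    70.6] [23.5 24.1  7.3] px [339. 124.]
```

View pics/w2.png

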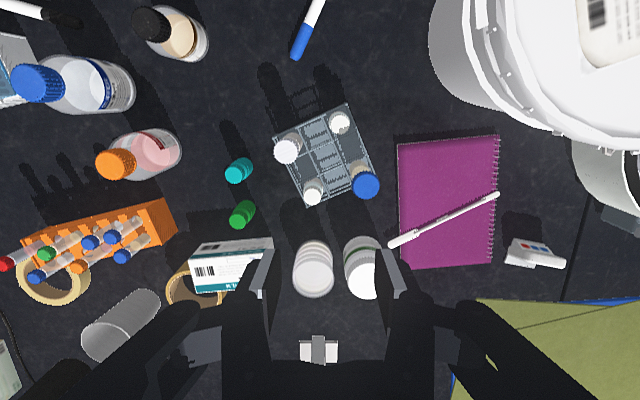

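The wrist view shows the rack with the conical (366,186), pot (285,151) and vials (312,196) and (339,124). The cap sizes match (33.5, 30, 25 and 24 mm). I start with the conical.

Request:
{"op": "play_rows", "data": {"commands": [[-9,22,15,0,0,0],[-9,22,15,0,0,0],[0,0,36,0,0,0],[0,0,36,0,0,0],[0,0,36,0,0,0]]}}

```text
time_s: 4.38
position: [537.0, -167.9, 194.3]
tcp_rot: [-0.002, 1.0, -0.001, 0.002]
wrist_force: [-0.2, -0.1, -0.5]
grip_width: 47.4
gripper_force: 0.0
```

Request:
{"op": "play_rows", "data": {"commands": [[0,0,36,0,0,0],[0,0,24,0,0,0],[0,0,0,0,0,0],[0,0,0,0,0,0]]}}

```text
time_s: 4.72
position: [535.0, -168.3, 133.0]
tcp_rot: [-0.001, 1.0, 0.001, -0.001]
wrist_force: [0.7, 0.1, 1.2]
grip_width: 47.0
gripper_force: 0.0
```

```bash
python3 c.py w3
```

```text
4.7667 [ 536.62171584 -169.3621125   135.31429533] [-1.09156881e-03  9.99998812e-01 -3.04203181e-04  1.04502702e-03] [-4.25058872e-01  1.42933917e-01  1.05188856e-02  1.43622667e+00
  3.09969749e-04 -4.27241677e-01]
con 2615 ray mid [ 535.1 -168.2] [35.2 33.4] cloud [ 534.5 -168.3  123.3] [33.  33.8  8.7] px [327. 250.]
pot 2167 ray mid [ 499.6 -262.3] [29.7 32. ] cloud [ 499.1 -261.6  101.4] [29.8 30.   8.9] px [165. 176.]
va 859 ray mid [ 564.7 -233.2] [27.  25.5] cloud [ 563.8 -233.1   70.1] [24.3 25.   8.7] px [239. 252.]
vb 1163 ray mid [ 470.8 -197.3] [24.4 25. ] cloud [ 470.3 -197.2   70.6] [24.6 24.9  8.6] px [282. 121.]
```

View pics/w3.png

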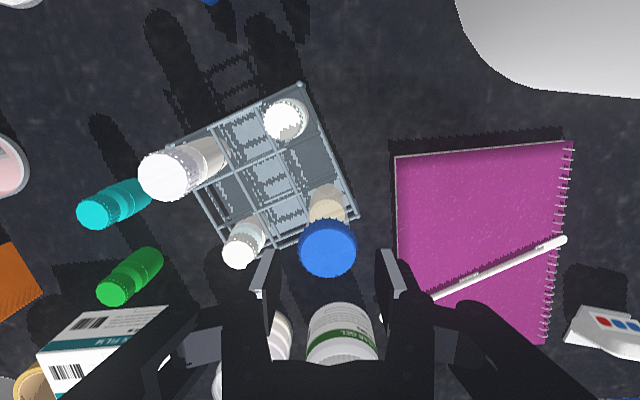

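The conical cap (327,250) is centred between the fingers, so I descend and grip.

Request:
{"op": "play_rows", "data": {"commands": [[0,0,34,0,0,0],[0,0,25,0,0,0],[0,0,8,0,0,0],[0,0,0,0,0,0]]}}

```text
time_s: 5.1
position: [535.7, -170.0, 66.5]
tcp_rot: [-0.0, 1.0, 0.0, -0.0]
wrist_force: [-0.6, 0.8, -0.6]
grip_width: 46.6
gripper_force: 0.0
```

Request:
{"op": "play_rows", "data": {"commands": [[0,0,0,0,0,0],[0,0,0,0,0,0],[0,0,0,0,0,0],[0,0,0,0,0,0],[0,0,0,0,0,0]], "claw": -1}}

```text
time_s: 5.52
position: [537.8, -171.3, 69.3]
tcp_rot: [-0.0, 1.0, -0.001, 0.002]
wrist_force: [0.8, 0.7, 6.9]
grip_width: 29.0
gripper_force: 55.5
```

Request:
{"op": "play_rows", "data": {"commands": [[0,0,0,0,0,0],[0,0,-10,0,0,0],[0,0,-25,0,0,0],[0,0,-25,0,0,0]]}}

```text
time_s: 5.85
position: [534.5, -169.9, 125.8]
tcp_rot: [-0.0, 1.0, 0.001, -0.002]
wrist_force: [0.1, -0.1, 0.2]
grip_width: 29.2
gripper_force: 56.3
```

Request:
{"op": "play_rows", "data": {"commands": [[0,0,-34,0,0,0],[0,0,-34,0,0,0],[0,0,-34,0,0,0],[0,0,-34,0,0,0],[0,0,-34,0,0,0]]}}

```text
time_s: 6.27
position: [535.2, -170.3, 298.6]
tcp_rot: [-0.0, 1.0, -0.0, 0.0]
wrist_force: [-0.0, 0.1, 0.3]
grip_width: 29.4
gripper_force: 56.1
```

Request:
{"op": "play_rows", "data": {"commands": [[0,10,-24,0,0,0],[0,20,-10,0,0,0],[0,30,0,0,0,0],[0,30,0,0,0,0],[0,30,0,0,0,0]]}}

```text
time_s: 6.68
position: [535.6, -49.6, 331.4]
tcp_rot: [0.001, 1.0, -0.0, 0.001]
wrist_force: [1.0, -0.1, -0.1]
grip_width: 28.7
gripper_force: 56.1
```

Request:
{"op": "play_rows", "data": {"commands": [[0,30,0,0,0,0],[0,30,0,0,0,0],[0,30,0,0,0,0],[0,30,0,0,0,0],[0,30,0,0,0,0]]}}

```text
time_s: 7.1
position: [535.2, 100.9, 330.9]
tcp_rot: [0.0, 1.0, -0.0, 0.0]
wrist_force: [1.6, 0.9, -0.3]
grip_width: 29.0
gripper_force: 56.1
```

Request:
{"op": "play_rows", "data": {"commands": [[0,30,0,0,0,0],[0,30,0,0,0,0],[33,27,0,0,0,0],[33,27,0,0,0,0],[33,27,0,0,0,0]]}}

```text
time_s: 7.52
position: [437.6, 239.6, 329.8]
tcp_rot: [0.0, 1.0, -0.0, -0.001]
wrist_force: [-0.2, 1.6, -0.3]
grip_width: 28.7
gripper_force: 56.1
```

Request:
{"op": "play_rows", "data": {"commands": [[33,27,0,0,0,0],[0,0,0,0,0,0],[0,0,0,0,0,0],[0,0,0,0,0,0]]}}

```text
time_s: 7.85
position: [406.7, 265.0, 330.8]
tcp_rot: [-0.001, 1.0, -0.0, 0.001]
wrist_force: [0.8, -1.0, -0.3]
grip_width: 29.1
gripper_force: 56.1
```

Run:
```python
from h import *
im,d,K,V=shot('wrist','w4.png')
for i in range(3):
    s=ctrl.observe(); print(s['time_s'],s['position'],s['tcp_rot'],s['wrist_force']); ctrl.camera('wrist')
```

```text
7.9 [407.23711004 264.58504238 330.49359127] [ 1.89819008e-04  9.99999924e-01 -1.89755240e-04  2.81800156e-04] [ 0.5638098  -0.27343736  0.03639552]
7.95 [407.53071401 264.29178624 330.25641217] [ 6.49041940e-04  9.99999758e-01 -2.41966990e-04  5.94313078e-05] [-0.07817835 -0.97108083  0.06422489]
8.0 [407.62790578 264.18515211 330.10240348] [ 8.98968746e-04  9.99999560e-01 -2.31248780e-04 -1.38630532e-04] [ 0.03872378  0.52161269 -0.70800559]
```

View pics/w4.png

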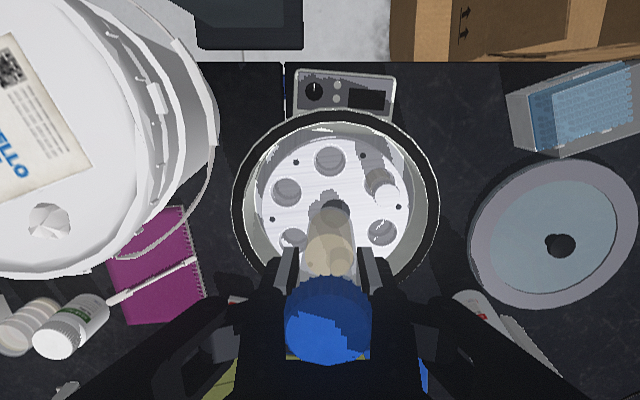

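The tube hangs straight between the pads (328,320), and the near target well is visible at (330,160). I correct the shift that was cut short and descend to just above the plate.

Request:
{"op": "play_rows", "data": {"commands": [[4.2,2.4,0,0,0,0],[0,0,30,0,0,0],[0,0,35,0,0,0],[0,0,35,0,0,0],[0,0,35,0,0,0]]}}

```text
time_s: 8.47
position: [402.9, 267.1, 194.1]
tcp_rot: [0.001, 1.0, 0.0, 0.0]
wrist_force: [0.5, 1.1, -1.0]
grip_width: 29.1
gripper_force: 56.1
```

Request:
{"op": "play_rows", "data": {"commands": [[0,0,30,0,0,0],[0,0,15,0,0,0],[0,0,0,0,0,0],[0,0,0,0,0,0]]}}

```text
time_s: 8.8
position: [401.9, 266.8, 149.4]
tcp_rot: [0.0, 1.0, -0.001, -0.001]
wrist_force: [-0.7, -0.3, -0.9]
grip_width: 29.0
gripper_force: 56.1
```

```bash
cat > o.py <<'E'
from h import *
import sys
L=[]
for i in range(3):
    (im,d,K,V)=shot('wrist',sys.argv[1]+'.png' if i==0 else None); s=ctrl.observe(); L.append(s['position'])
print(s['time_s'],np.round(L,1).tolist(),s['wrist_force'].round(1),s['grip_width'])
E
python3 o.py w5
```

```text
8.95 [[403.0, 267.4, 151.1], [403.7, 267.8, 152.2], [403.9, 268.0, 152.6]] [ 1.2  0.7 -1. ] 28.844280171387634
```

View pics/w5.png

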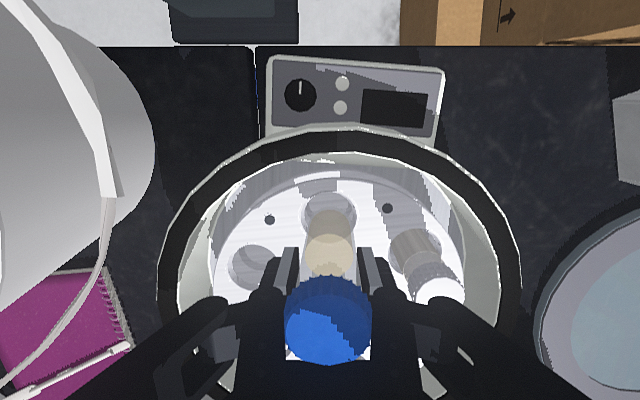

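The tube's foot (330,230) is lined up with the well mouth (329,213), so I lower it.

Request:
{"op": "play_rows", "data": {"commands": [[0,0,12,0,0,0],[0,0,10,0,0,0],[0,0,0,0,0,0]]}}

```text
time_s: 9.2
position: [401.4, 266.9, 126.1]
tcp_rot: [-0.0, 1.0, -0.001, -0.001]
wrist_force: [-0.3, -0.2, -0.9]
grip_width: 28.9
gripper_force: 56.1
```

Request:
{"op": "play_rows", "data": {"commands": [[0,0,8,0,0,0],[0,0,8,0,0,0],[0,0,0,0,0,0]]}}

```text
time_s: 9.45
position: [401.4, 266.8, 110.0]
tcp_rot: [-0.0, 1.0, -0.001, -0.001]
wrist_force: [-0.1, -0.5, -1.5]
grip_width: 28.4
gripper_force: 56.1
```

Request:
{"op": "play_rows", "data": {"commands": [[0,0,4,0,0,0],[0,0,3,0,0,0],[0,0,0,0,0,0],[0,0,0,0,0,0]]}}

```text
time_s: 9.78
position: [403.9, 267.6, 107.3]
tcp_rot: [-0.0, 1.0, 0.0, 0.002]
wrist_force: [-0.1, -0.3, 6.2]
grip_width: 28.7
gripper_force: 55.9
```

Request:
{"op": "play_rows", "data": {"commands": [[0,0,2,0,0,0],[0,0,0,0,0,0],[0,0,0,0,0,0]]}}

```text
time_s: 10.03
position: [404.9, 267.8, 107.2]
tcp_rot: [0.0, 1.0, 0.0, 0.003]
wrist_force: [-0.8, -2.3, 12.1]
grip_width: 28.9
gripper_force: 55.3
```

Request:
{"op": "play_rows", "data": {"commands": [[0,0,-1.5,0,0,0],[0,0,0,0,0,0],[0,0,0,0,0,0],[0,0,0,0,0,0],[0,0,0,0,0,0]], "claw": 0.1}}

```text
time_s: 10.45
position: [402.1, 267.3, 104.2]
tcp_rot: [-0.0, 1.0, -0.0, -0.001]
wrist_force: [0.0, 0.5, 0.4]
grip_width: 46.9
gripper_force: 0.0
```

Request:
{"op": "play_rows", "data": {"commands": [[0,0,-20,0,0,0],[0,0,-30,0,0,0],[0,0,-40,0,0,0],[0,0,-40,0,0,0],[0,0,-40,0,0,0]]}}

```text
time_s: 10.87
position: [401.9, 267.2, 275.7]
tcp_rot: [-0.0, 1.0, -0.0, -0.001]
wrist_force: [0.3, 0.7, 0.8]
grip_width: 47.0
gripper_force: 0.0
```

Request:
{"op": "play_rows", "data": {"commands": [[0,0,-40,0,0,0],[-20,-20,-15,0,0,0],[-25,-30,0,0,0,0],[-30,-30,0,0,0,0],[-30,-30,0,0,0,0]]}}

```text
time_s: 11.28
position: [507.6, 157.8, 330.5]
tcp_rot: [-0.001, 1.0, 0.0, 0.001]
wrist_force: [0.1, 0.2, -0.7]
grip_width: 47.0
gripper_force: 0.0
```

Run:
```python
from h import *
s=ctrl.observe();print(s['position'])
im,d,K,V=shot('top','t2.png'); P=cloud(d,K,V); g=P[165:265,182:282]; q=g[(g[...,2]>120)&(g[...,2]<175)&(np.hypot(g[...,0]-472,g[...,1]-275)<100)]
for x,y,n in((401,269,'con'),(541,283,'conloaded'),):
    t=q[np.hypot(q[:,0]-x,q[:,1]-y)<28]; t=t[t[:,2]>np.percentile(t[:,2],90)-8]; print(n,t.mean(0).round(1),len(t))
```

```text
[507.55244882 157.78493142 330.53647295]Traceback (most recent call last):
  File "<stdin>", line 5, in <module>
    return _quantile_unchecked(
        a, q, axis, out, overwrite_input, method, keepdims, weights)
    return _ureduce(a,
                    func=_quantile_ureduce_func,
    ...<5 lines>...
                    overwrite_input=overwrite_input,
                    method=method)
    r = func(a, **kwargs)
    result = _quantile(arr,
                       quantiles=q,
    ...<2 lines>...
                       out=out,
                       weights=wgt)
    slices_having_nans = np.isnan(arr[-1, ...])
                                  ~~~^^^^^^^^^
IndexError: index -1 is out of bounds for axis 0 with size 0
```

Request:
{"op": "play_rows", "data": {"commands": [[-5,-30,0,0,0,0],[-5,-32,0,0,0,0],[-5,-32,0,0,0,0],[0,-32,0,0,0,0],[0,-32,0,0,0,0]]}}

```text
time_s: 11.75
position: [521.4, -0.7, 329.0]
tcp_rot: [-0.0, 1.0, 0.0, -0.001]
wrist_force: [-0.1, -0.7, 0.1]
grip_width: 47.0
gripper_force: 0.0
```

Request:
{"op": "play_rows", "data": {"commands": [[0,-32,0,0,0,0],[0,-32,0,0,0,0],[0,-32,0,0,0,0],[0,-32,0,0,0,0],[0,-32,0,0,0,0]]}}

```text
time_s: 12.17
position: [521.2, -160.7, 329.2]
tcp_rot: [-0.0, 1.0, 0.0, -0.0]
wrist_force: [0.0, 0.4, -0.3]
grip_width: 47.1
gripper_force: 0.0
```

Request:
{"op": "play_rows", "data": {"commands": [[8,-32,0,0,0,0],[8,-32,10,0,0,0],[7,-24,25,0,0,0],[0,-12,25,0,0,0],[0,0,25,0,0,0]]}}

```text
time_s: 12.58
position: [498.0, -262.4, 243.1]
tcp_rot: [0.002, 1.0, -0.001, -0.0]
wrist_force: [1.1, 1.0, 0.1]
grip_width: 47.0
gripper_force: 0.0
```

Request:
{"op": "play_rows", "data": {"commands": [[0,0,30,0,0,0],[0,0,30,0,0,0],[0,0,30,0,0,0],[0,0,10,0,0,0],[0,0,0,0,0,0]]}}

```text
time_s: 13.0
position: [496.0, -257.5, 140.3]
tcp_rot: [-0.0, 1.0, 0.003, -0.004]
wrist_force: [-0.8, -0.7, -0.8]
grip_width: 47.0
gripper_force: 0.0
```

```bash
python3 o.py w6; python3 c.py w7
```

```text
13.15 [[497.5, -258.5, 143.3], [498.8, -259.4, 145.5], [499.5, -260.0, 146.9]] [-0.1  0.3  0.5] 47.15242284520957
13.2 [ 499.97008694 -260.27860066  147.56604468] [-1.59155444e-04  9.99997473e-01 -1.25304651e-03  1.85961324e-03] [-5.98966483e-01  1.40458140e-01  3.21261133e-02  1.45797961e+00
  2.77441177e-05 -5.99284732e-01]
con none
pot 1542 ray mid [ 499.  -263.2] [31.1 29.6] cloud [ 498.5 -263.2  101.3] [29.9 29.9  8.3] px [322. 223.]
va 701 ray mid [ 564.8 -234.3] [27.2 24.6] cloud [ 563.7 -234.4   70. ] [24.6 24.4  8.7] px [359. 283.]
vb 945 ray mid [ 470.1 -198.2] [25.7 25.5] cloud [ 469.7 -198.6   70.2] [25.2 25.3  8.8] px [413. 170.]
```

Request:
{"op": "play_rows", "data": {"commands": [[1,-2.2,20,0,0,0],[0,0,30,0,0,0],[0,0,22,0,0,0],[0,0,10,0,0,0],[0,0,0,0,0,0]]}}

```text
time_s: 13.62
position: [496.7, -261.0, 61.5]
tcp_rot: [-0.0, 1.0, 0.001, -0.001]
wrist_force: [-0.4, 0.2, -0.4]
grip_width: 46.8
gripper_force: 0.0
```

Request:
{"op": "play_rows", "data": {"commands": [[0,0,0,0,0,0],[0,0,0,0,0,0],[0,0,0,0,0,0],[0,0,0,0,0,0]]}}

```text
time_s: 13.95
position: [498.8, -262.5, 64.9]
tcp_rot: [-0.0, 1.0, -0.001, 0.001]
wrist_force: [-0.5, -0.0, 0.2]
grip_width: 46.8
gripper_force: 0.0
```

Request:
{"op": "play_rows", "data": {"commands": [[0,0,0,0,0,0],[0,0,0,0,0,0],[0,0,0,0,0,0],[0,0,0,0,0,0],[0,0,0,0,0,0]], "claw": -1}}

```text
time_s: 14.37
position: [498.2, -262.2, 64.0]
tcp_rot: [-0.0, 1.0, -0.001, 0.001]
wrist_force: [-1.1, 0.3, 5.5]
grip_width: 27.8
gripper_force: 59.0
```

Request:
{"op": "play_rows", "data": {"commands": [[0,0,0,0,0,0],[0,0,0,0,0,0]]}}

```text
time_s: 14.53
position: [498.2, -262.3, 64.0]
tcp_rot: [-0.0, 1.0, -0.001, 0.001]
wrist_force: [-0.3, -0.6, 5.7]
grip_width: 27.7
gripper_force: 59.0
```

Request:
{"op": "play_rows", "data": {"commands": [[0,0,-15,0,0,0],[0,0,-30,0,0,0],[0,0,-35,0,0,0],[0,0,-35,0,0,0],[0,0,-35,0,0,0]]}}

```text
time_s: 14.95
position: [496.7, -260.9, 212.7]
tcp_rot: [-0.0, 1.0, 0.001, -0.001]
wrist_force: [1.0, -0.2, -0.4]
grip_width: 27.7
gripper_force: 59.6
```

Request:
{"op": "play_rows", "data": {"commands": [[0,0,-35,0,0,0],[-6,0,-35,0,0,0],[-10,10,-30,0,0,0],[-10,20,-16,0,0,0],[-10,30,0,0,0,0]]}}

```text
time_s: 15.37
position: [534.9, -203.4, 332.6]
tcp_rot: [0.002, 1.0, -0.002, 0.003]
wrist_force: [0.1, -0.3, -0.7]
grip_width: 27.8
gripper_force: 59.6
```

Request:
{"op": "play_rows", "data": {"commands": [[0,30,0,0,0,0],[0,30,0,0,0,0],[0,30,0,0,0,0],[0,30,0,0,0,0],[0,30,0,0,0,0]]}}

```text
time_s: 15.78
position: [533.0, -50.0, 327.6]
tcp_rot: [-0.0, 1.0, 0.0, -0.001]
wrist_force: [0.1, -1.0, -0.2]
grip_width: 27.5
gripper_force: 59.6
```

Request:
{"op": "play_rows", "data": {"commands": [[0,30,0,0,0,0],[0,30,0,0,0,0],[0,30,0,0,0,0],[0,30,0,0,0,0],[0,30,0,0,0,0]]}}

```text
time_s: 16.2
position: [532.9, 100.0, 327.6]
tcp_rot: [-0.0, 1.0, 0.0, -0.001]
wrist_force: [0.2, -0.5, -0.2]
grip_width: 27.5
gripper_force: 59.6
```

Request:
{"op": "play_rows", "data": {"commands": [[5,30,0,0,0,0],[5,30,0,0,0,0],[5,25,0,0,0,0],[5,20,0,0,0,0],[0,12,0,0,0,0]]}}

```text
time_s: 16.62
position: [512.0, 217.7, 327.8]
tcp_rot: [-0.001, 1.0, 0.0, -0.001]
wrist_force: [-0.2, -0.3, -0.4]
grip_width: 27.7
gripper_force: 59.6
```

Request:
{"op": "play_rows", "data": {"commands": [[0,0,0,0,0,0],[0,0,0,0,0,0],[0,0,0,0,0,0],[0,0,0,0,0,0]]}}

```text
time_s: 16.95
position: [513.8, 214.1, 328.6]
tcp_rot: [0.001, 1.0, -0.0, -0.0]
wrist_force: [-1.2, -0.1, -0.5]
grip_width: 27.4
gripper_force: 59.6
```

```bash
python3 o.py w8
```

```text
17.1 [[513.9, 214.1, 328.7], [513.8, 214.2, 328.8], [513.8, 214.3, 328.9]] [-0.7  0.6 -0.1] 27.60243515193058
```

View pics/w8.png

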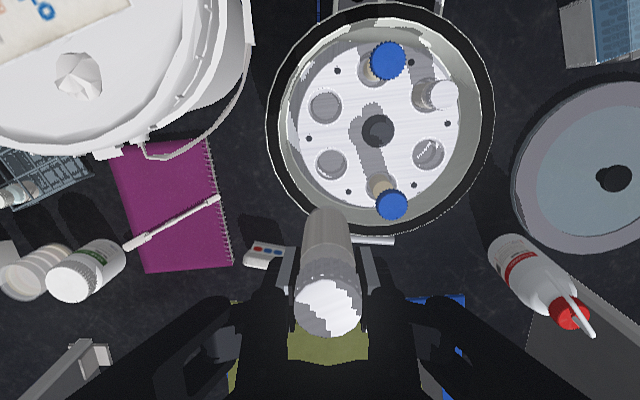

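Both conicals stand across from each other (388,60 and 391,206), and the pot hangs upright at (328,305). The wells come out sharp here, so I re-measure them.

```bash
cat > e.py <<'E'
from h import *
im,d,K,V=shot('wrist'); P=cloud(d,K,V); s=ctrl.observe(); print(s['position'].round(1))
R=V[:3,:3]; C=-R.T@V[:3,3]; v,u=np.mgrid[:400,:640]
r=np.stack([(u-K[0,2])/K[0,0],(v-K[1,2])/K[1,1],np.ones(u.shape)],-1)@R
Q=C+r*((83.5-C[2])/r[...,2])[...,None]
for nm,x,y in(('pot',514.1,217.8),('v246',444.5,210.5),('v66',501.5,338.3),('con',403.4,267.1)):
    m=(P[...,2]<76)&(d>0)&(np.hypot(Q[...,0]-x,Q[...,1]-y)<27)
    n,l,st,_=cv2.connectedComponentsWithStats(m.astype('u1'))
    if n<2: continue
    i=1+st[1:,4].argmax(); k=np.argwhere(l==i)[:,::-1]; q=Q[l==i]
    print(nm,st[i],((q.min(0)+q.max(0))/2)[:2].round(1),np.ptp(q,0)[:2].round(1))
for nm,x,y,z in(('con',403.4,267.1,161),('conL',542.6,281.7,161),('potL',431.9,331,139),('pot',514,217.8,139),('va',501.5,338.3,108),('vb',444.5,210.5,108)):
    q=P[(np.hypot(P[...,0]-x,P[...,1]-y)<20)&(np.abs(P[...,2]-z)<7)]
    if len(q)>30: print(nm,'cap',np.r_[((q.min(0)+q.max(0))/2)[:2],np.median(q[:,2])].round(1),np.ptp(q,0)[:2].round(1))
E
python3 e.py
```

```text
[513.7 214.5 329. ]
pot [317 150  28  28 602] [514.  217.9] [34.4 34. ]
v246 [310  91  30  31 711] [444.9 210.6] [34.1 34.5]
v66 [413 140  28  28 622] [501.5 336.9] [33.7 33.9]
con [358  54  26  32 212] [404.8 263.8] [32.9 29.4]
con cap [402.9 269.  161.6] [33.1 33. ]
conL cap [543.2 281.5 161.6] [32.7 33. ]
potL cap [432.8 330.7 139.6] [29.1 29.8]
```

Request:
{"op": "play_rows", "data": {"commands": [[0,3,15,0,0,0],[0,0,30,0,0,0],[0,0,35,0,0,0],[0,0,35,0,0,0],[0,0,30,0,0,0]]}}

```text
time_s: 17.57
position: [513.0, 217.8, 181.7]
tcp_rot: [0.0, 1.0, -0.0, -0.0]
wrist_force: [0.0, -0.3, -1.3]
grip_width: 27.7
gripper_force: 59.6
```

Request:
{"op": "play_rows", "data": {"commands": [[0,0,20,0,0,0],[0,0,8,0,0,0],[0,0,0,0,0,0],[0,0,0,0,0,0],[0,0,0,0,0,0]]}}

```text
time_s: 17.98
position: [514.9, 218.6, 158.3]
tcp_rot: [0.0, 1.0, 0.001, 0.002]
wrist_force: [0.9, 0.4, 0.1]
grip_width: 27.6
gripper_force: 59.6
```

```bash
python3 o.py w9
```

```text
18.1333 [[515.0, 218.7, 158.5], [515.0, 218.7, 158.5], [514.8, 218.7, 158.1]] [ 0.3 -0.6 -1.2] 27.23065551346238
```

View pics/w9.png

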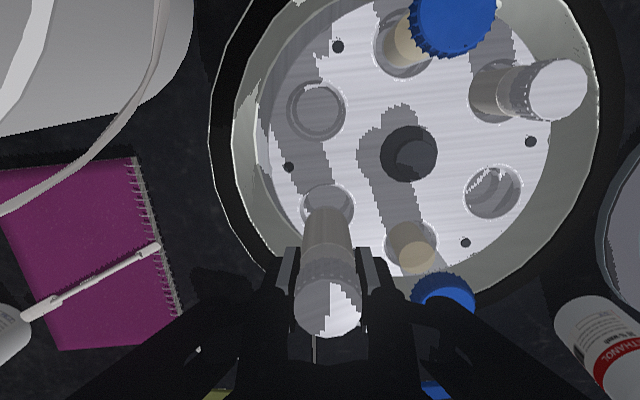

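The pot is over its well, whose mouth is at (326,205). The right finger linkage would come down close to the loaded conical's cap (443,290), so I turn the tool away from it first.

Request:
{"op": "play_rows", "data": {"commands": [[0.5,-0.8,0,0,0,-0.12],[0,0,0,0,0,-0.12],[0,0,0,0,0,-0.12],[0,0,0,0,0,0],[0,0,0,0,0,0]]}}

```text
time_s: 18.55
position: [513.5, 217.7, 156.8]
tcp_rot: [-0.178, 0.984, 0.0, 0.001]
wrist_force: [0.6, -1.1, -0.8]
grip_width: 27.5
gripper_force: 59.6
```

Request:
{"op": "play_rows", "data": {"commands": [[0,0,10,0,0,0],[0,0,10,0,0,0],[0,0,8,0,0,0],[0,0,0,0,0,0]]}}

```text
time_s: 18.88
position: [510.9, 217.0, 124.3]
tcp_rot: [-0.179, 0.984, -0.0, -0.003]
wrist_force: [0.0, 0.3, -0.5]
grip_width: 27.5
gripper_force: 59.6
```

Request:
{"op": "play_rows", "data": {"commands": [[0,0,0,0,0,0],[0,0,0,0,0,0],[0,0,0,0,0,0]]}}

```text
time_s: 19.13
position: [513.2, 217.6, 128.1]
tcp_rot: [-0.179, 0.984, 0.0, 0.0]
wrist_force: [-1.0, 0.1, -0.6]
grip_width: 27.6
gripper_force: 59.6
```

Request:
{"op": "play_rows", "data": {"commands": [[0,0,5,0,0,0],[0,0,5,0,0,0],[0,0,5,0,0,0],[0,0,0,0,0,0],[0,0,0,0,0,0]]}}

```text
time_s: 19.55
position: [512.4, 217.4, 112.0]
tcp_rot: [-0.179, 0.984, -0.0, -0.001]
wrist_force: [0.2, 0.2, -1.1]
grip_width: 27.5
gripper_force: 59.6
```

Request:
{"op": "play_rows", "data": {"commands": [[0,0,4,0,0,0],[0,0,4,0,0,0],[0,0,0,0,0,0],[0,0,0,0,0,0]]}}

```text
time_s: 19.88
position: [512.6, 217.5, 104.3]
tcp_rot: [-0.179, 0.984, -0.0, -0.0]
wrist_force: [-0.4, -0.1, -0.9]
grip_width: 27.8
gripper_force: 59.6
```

Request:
{"op": "play_rows", "data": {"commands": [[0,0,2,0,0,0],[0,0,0,0,0,0],[0,0,0,0,0,0]]}}

```text
time_s: 20.13
position: [512.9, 217.5, 102.8]
tcp_rot: [-0.179, 0.984, -0.0, -0.0]
wrist_force: [0.5, -0.6, -0.3]
grip_width: 27.5
gripper_force: 59.6
```

Request:
{"op": "play_rows", "data": {"commands": [[0,0,1.5,0,0,0],[0,0,0,0,0,0],[0,0,0,0,0,0]]}}

```text
time_s: 20.38
position: [513.4, 217.6, 102.0]
tcp_rot: [-0.179, 0.984, 0.0, 0.001]
wrist_force: [-0.6, -0.6, 3.4]
grip_width: 27.3
gripper_force: 59.8
```

Request:
{"op": "play_rows", "data": {"commands": [[0,0,1.5,0,0,0],[0,0,0,0,0,0],[0,0,0,0,0,0]]}}

```text
time_s: 20.63
position: [513.9, 217.8, 102.0]
tcp_rot: [-0.179, 0.984, 0.0, 0.001]
wrist_force: [-1.7, -0.3, 6.6]
grip_width: 27.3
gripper_force: 60.2
```

Request:
{"op": "play_rows", "data": {"commands": [[0,0,-1,0,0,0],[0,0,0,0,0,0],[0,0,0,0,0,0],[0,0,0,0,0,0],[0,0,0,0,0,0]], "claw": 0.1}}

```text
time_s: 21.05
position: [512.6, 217.5, 100.2]
tcp_rot: [-0.179, 0.984, -0.0, -0.0]
wrist_force: [-0.4, -0.0, -0.9]
grip_width: 46.7
gripper_force: 0.0
```

Request:
{"op": "play_rows", "data": {"commands": [[0,0,-10,0,0,0],[0,0,-25,0,0,0],[0,0,-35,0,0,0],[0,0,-35,0,0,0],[0,0,-35,0,0,0]]}}

```text
time_s: 21.47
position: [512.5, 217.5, 242.7]
tcp_rot: [-0.179, 0.984, -0.0, -0.0]
wrist_force: [1.0, 0.9, 0.1]
grip_width: 47.3
gripper_force: 0.0
```

Request:
{"op": "play_rows", "data": {"commands": [[0,0,-35,0,0,0.12],[0,0,-30,0,0,0.12],[0,0,-20,0,0,0.12],[0,0,0,0,0,0],[0,0,0,0,0,0]]}}

```text
time_s: 21.88
position: [513.8, 217.8, 328.1]
tcp_rot: [-0.001, 1.0, 0.001, 0.002]
wrist_force: [-0.3, 0.5, -0.2]
grip_width: 47.2
gripper_force: 0.0
```

```bash
python3 e.py
```

```text
[513.2 217.6 326.1]
pot [314 149  28  20 144] [508.4 218. ] [23.9 33.9]
v246 [307  90  30  32 718] [445.3 210.7] [35.1 34.4]
v66 [410 139  28  29 622] [501.4 336.9] [34.8 34. ]
con [355  53  25  33 215] [405.2 263.1] [33.8 28.2]
con cap [402.9 269.  161.6] [32.7 32.8]
conL cap [543.3 281.7 161.6] [32.9 33.6]
potL cap [432.7 330.9 139.5] [29.7 29.6]
pot cap [516.  216.9 139.7] [30.  29.5]
```

Request:
{"op": "play_rows", "data": {"commands": [[-5,-20,0,0,0,0],[-5,-32,0,0,0,0],[-5,-32,0,0,0,0],[-5,-32,0,0,0,0],[-5,-32,0,0,0,0]]}}

```text
time_s: 22.35
position: [537.1, 68.3, 323.3]
tcp_rot: [-0.001, 1.0, -0.0, -0.002]
wrist_force: [0.2, 0.2, -0.4]
grip_width: 46.9
gripper_force: 0.0
```

Request:
{"op": "play_rows", "data": {"commands": [[-5,-32,0,0,0,0],[-5,-32,0,0,0,0],[-5,-32,0,0,0,0],[-5,-32,0,0,0,0],[-5,-32,0,0,0,0]]}}

```text
time_s: 22.77
position: [562.1, -91.8, 323.3]
tcp_rot: [-0.001, 1.0, 0.001, -0.002]
wrist_force: [1.0, 0.6, 0.5]
grip_width: 46.9
gripper_force: 0.0
```

Request:
{"op": "play_rows", "data": {"commands": [[0,-32,0,0,0,0],[0,-32,0,0,0,0],[0,-32,10,0,0,0],[0,-32,20,0,0,0],[-1.4,-15.6,30,0,0,0]]}}

```text
time_s: 23.18
position: [564.3, -238.2, 265.4]
tcp_rot: [0.001, 1.0, -0.001, 0.001]
wrist_force: [0.6, 1.2, 0.1]
grip_width: 46.9
gripper_force: 0.0
```

Request:
{"op": "play_rows", "data": {"commands": [[0,0,35,0,0,0],[0,0,35,0,0,0],[0,0,35,0,0,0],[0,0,25,0,0,0],[0,0,12,0,0,0]]}}

```text
time_s: 23.6
position: [560.1, -231.8, 116.0]
tcp_rot: [-0.001, 1.0, 0.003, -0.006]
wrist_force: [-1.5, -1.0, -1.4]
grip_width: 46.8
gripper_force: 0.0
```

Request:
{"op": "play_rows", "data": {"commands": [[0,0,0,0,0,0],[0,0,0,0,0,0],[0,0,0,0,0,0],[0,0,0,0,0,0],[0,0,0,0,0,0]]}}

```text
time_s: 24.02
position: [565.9, -234.8, 126.5]
tcp_rot: [-0.0, 1.0, -0.001, 0.002]
wrist_force: [-0.6, 0.3, 0.5]
grip_width: 47.0
gripper_force: 0.0
```

```bash
python3 c.py w10
```

```text
24.0667 [ 565.7172288  -234.6618857   126.14997429] [-2.17351988e-04  9.99997958e-01 -9.77227472e-04  1.75529169e-03] [-5.02643190e-01  2.72452738e-01  1.42418460e-01  1.43674413e+00
 -2.06388842e-05 -5.03077936e-01]
con none
pot none
va 987 ray mid [ 564.9 -234.1] [25.8 24.1] cloud [ 564.3 -234.    70.2] [24.8 24.4  9.1] px [329. 217.]
vb 1460 ray mid [ 470.7 -197.9] [24.1 25. ] cloud [ 470.7 -198.2   70.4] [24.5 25.2  9. ] px [390.  68.]
```

Request:
{"op": "play_rows", "data": {"commands": [[0,0,20,0,0,0],[0,0,25,0,0,0],[0,0,15,0,0,0],[0,0,8,0,0,0],[0,0,2,0,0,0]]}}

```text
time_s: 24.48
position: [563.6, -233.5, 52.4]
tcp_rot: [-0.0, 1.0, 0.001, -0.001]
wrist_force: [0.0, -0.0, 0.1]
grip_width: 47.1
gripper_force: 0.0
```

Request:
{"op": "play_rows", "data": {"commands": [[0,0,0,0,0,0],[0,0,0,0,0,0],[0,0,0,0,0,0],[0,0,0,0,0,0],[0,0,0,0,0,0]]}}

```text
time_s: 24.9
position: [565.2, -234.4, 55.0]
tcp_rot: [-0.0, 1.0, -0.0, 0.001]
wrist_force: [0.8, -0.3, -0.1]
grip_width: 46.8
gripper_force: 0.0
```

```bash
python3 o.py w11
```

```text
25.05 [[565.0, -234.3, 54.7], [564.8, -234.3, 54.5], [564.7, -234.2, 54.3]] [-0.1 -0.1  0.8] 46.542519005027124
```

View pics/w11.png

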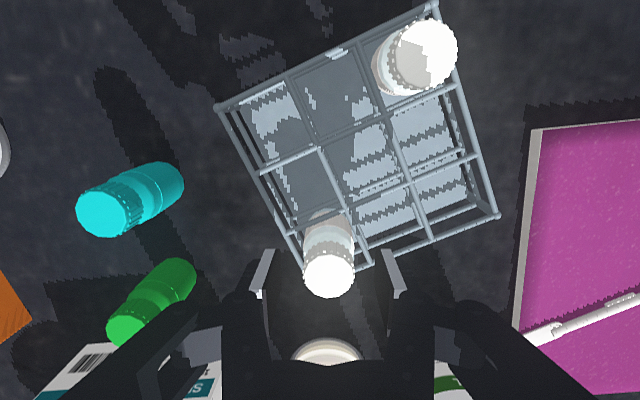

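The vial's cap (329,272) is centred between the fingers, above the wires, and the look-alikes at left are clear.

Request:
{"op": "play_rows", "data": {"commands": [[0,0,0.5,0,0,0],[0,0,0,0,0,0],[0,0,0,0,0,0],[0,0,0,0,0,0],[0,0,0,0,0,0]], "claw": -1}}

```text
time_s: 25.47
position: [564.9, -234.3, 54.0]
tcp_rot: [-0.0, 1.0, -0.0, 0.001]
wrist_force: [-0.2, 0.1, 3.4]
grip_width: 21.3
gripper_force: 78.4
```

Request:
{"op": "play_rows", "data": {"commands": [[0,0,0,0,0,0],[0,0,-10,0,0,0],[0,0,-20,0,0,0],[0,0,-20,0,0,0],[0,0,0,0,0,0]]}}

```text
time_s: 25.88
position: [566.6, -235.2, 108.0]
tcp_rot: [-0.0, 1.0, -0.002, 0.003]
wrist_force: [0.7, -0.7, 1.6]
grip_width: 21.6
gripper_force: 77.6
```

```bash
python3 o.py w12
```

```text
26.0333 [[566.0, -234.9, 106.2], [565.0, -234.4, 104.3], [564.2, -234.0, 102.9]] [ 0.6  0.4 -0.4] 21.722878603390072
```

View pics/w12.png

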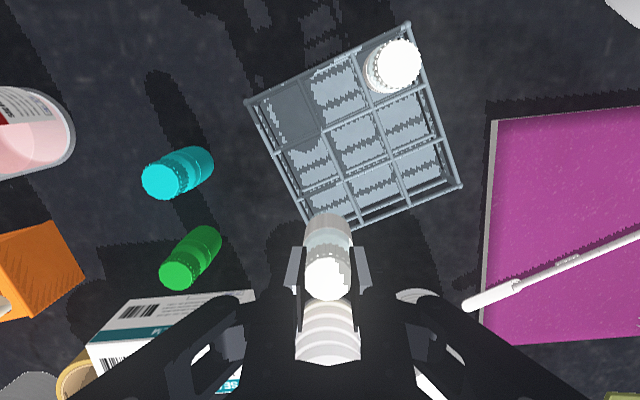

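The vial is held upright (328,260) and the rack is clear. I carry it to the far-left well.

Request:
{"op": "play_rows", "data": {"commands": [[0,0,-20,0,0,0],[0,0,-35,0,0,0],[0,0,-35,0,0,0],[0,0,-35,0,0,0],[0,0,-35,0,0,0]]}}

```text
time_s: 26.45
position: [563.4, -233.5, 262.5]
tcp_rot: [-0.0, 1.0, 0.001, -0.002]
wrist_force: [1.4, -0.1, 0.5]
grip_width: 20.9
gripper_force: 77.6
```

Request:
{"op": "play_rows", "data": {"commands": [[0,0,-35,0,0,0],[0,10,-23,0,0,0],[0,20,-10,0,0,0],[0,30,0,0,0,0],[0,30,0,0,0,0]]}}

```text
time_s: 26.87
position: [564.6, -143.9, 330.6]
tcp_rot: [0.001, 1.0, 0.0, -0.0]
wrist_force: [-0.1, 0.1, -1.2]
grip_width: 21.4
gripper_force: 77.6
```

Request:
{"op": "play_rows", "data": {"commands": [[0,30,0,0,0,0],[0,30,0,0,0,0],[0,30,0,0,0,0],[0,30,0,0,0,0],[0,30,0,0,0,0]]}}

```text
time_s: 27.28
position: [563.7, 7.4, 329.2]
tcp_rot: [-0.0, 1.0, 0.0, -0.002]
wrist_force: [0.6, 0.9, 0.2]
grip_width: 21.6
gripper_force: 77.6
```

Request:
{"op": "play_rows", "data": {"commands": [[0,30,0,0,0,0],[0,30,0,0,0,0],[0,30,0,0,0,0],[0,30,0,0,0,0],[9,30,0,0,0,0]]}}

```text
time_s: 27.7
position: [555.6, 157.3, 328.3]
tcp_rot: [0.0, 1.0, -0.0, -0.002]
wrist_force: [0.6, 0.2, -0.2]
grip_width: 21.6
gripper_force: 77.6
```

Request:
{"op": "play_rows", "data": {"commands": [[9,30,0,0,0,0],[9,30,0,0,0,0],[9,30,0,0,0,0],[9,30,0,0,0,0],[9,30,0,0,0,0]]}}

```text
time_s: 28.12
position: [509.3, 307.1, 329.2]
tcp_rot: [-0.0, 1.0, -0.001, -0.002]
wrist_force: [0.2, -0.0, -0.4]
grip_width: 21.5
gripper_force: 77.6
```

Request:
{"op": "play_rows", "data": {"commands": [[9,20,0,0,0,0],[0,11.5,0,0,0,0],[0,0,0,0,0,0],[0,0,0,0,0,0],[0,0,0,0,0,0]]}}

```text
time_s: 28.53
position: [501.9, 336.1, 330.6]
tcp_rot: [0.001, 1.0, -0.001, -0.0]
wrist_force: [-0.0, -0.3, -0.3]
grip_width: 20.9
gripper_force: 77.7
```

```bash
python3 o.py w13
```

```text
28.6833 [[502.0, 336.0, 330.9], [502.0, 336.0, 331.2], [502.0, 336.1, 331.4]] [-0.5 -0.3 -1. ] 21.329436800042906
```

Request:
{"op": "play_rows", "data": {"commands": [[0.6,1.2,15,0,0,0.12],[0,0,30,0,0,0.12],[0,0,35,0,0,0.12],[0,0,35,0,0,0],[0,0,35,0,0,0]]}}

```text
time_s: 29.1
position: [501.3, 337.6, 180.5]
tcp_rot: [0.18, 0.984, 0.0, 0.001]
wrist_force: [0.2, 0.3, -0.3]
grip_width: 21.3
gripper_force: 77.7
```

Request:
{"op": "play_rows", "data": {"commands": [[0,0,22,0,0,0],[0,0,10,0,0,0],[0,0,0,0,0,0],[0,0,0,0,0,0],[0,0,0,0,0,0]]}}

```text
time_s: 29.52
position: [502.3, 339.1, 152.1]
tcp_rot: [0.179, 0.984, 0.001, 0.002]
wrist_force: [0.7, 0.5, -0.4]
grip_width: 21.4
gripper_force: 77.7
```

```bash
python3 o.py w14
```

```text
29.6667 [[502.5, 339.3, 152.5], [502.4, 339.4, 152.4], [502.2, 339.3, 152.1]] [ 0.4  0.3 -0.8] 21.72871671065913
```

View pics/w14.png

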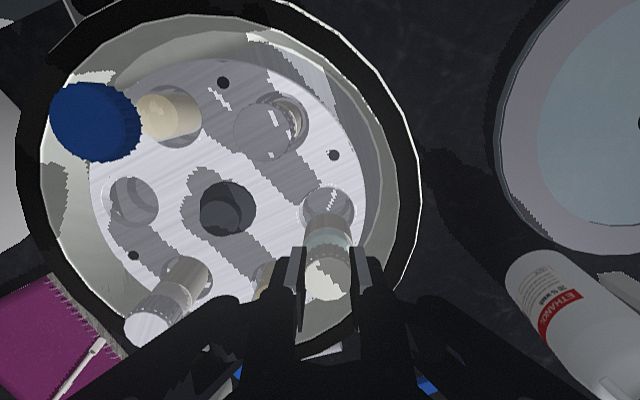

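The vial's foot sits over its well mouth (328,207) and nothing is near the fingers. I trim 1.5 mm and lower it.

Request:
{"op": "play_rows", "data": {"commands": [[0,-1.5,10,0,0,0],[0,0,10,0,0,0],[0,0,8,0,0,0],[0,0,0,0,0,0],[0,0,0,0,0,0]]}}

```text
time_s: 30.08
position: [499.1, 336.7, 119.4]
tcp_rot: [0.179, 0.984, -0.001, -0.001]
wrist_force: [0.0, -0.7, -0.3]
grip_width: 21.5
gripper_force: 77.7
```

Request:
{"op": "play_rows", "data": {"commands": [[0,0,0,0,0,0],[0,0,5,0,0,0],[0,0,5,0,0,0],[0,0,0,0,0,0],[0,0,0,0,0,0]]}}

```text
time_s: 30.5
position: [499.8, 337.1, 110.7]
tcp_rot: [0.179, 0.984, -0.0, -0.0]
wrist_force: [0.2, -0.1, 0.3]
grip_width: 21.3
gripper_force: 77.7
```

Request:
{"op": "play_rows", "data": {"commands": [[0,0,5,0,0,0],[0,0,5,0,0,0],[0,0,3,0,0,0],[0,0,0,0,0,0],[0,0,0,0,0,0]]}}

```text
time_s: 30.92
position: [499.8, 337.1, 97.7]
tcp_rot: [0.179, 0.984, -0.0, -0.0]
wrist_force: [0.5, 0.2, -0.5]
grip_width: 21.4
gripper_force: 77.7
```

Request:
{"op": "play_rows", "data": {"commands": [[0,0,2,0,0,0],[0,0,1.5,0,0,0],[0,0,0,0,0,0],[0,0,0,0,0,0]]}}

```text
time_s: 31.25
position: [500.2, 337.2, 94.8]
tcp_rot: [0.179, 0.984, -0.0, -0.0]
wrist_force: [0.4, -0.3, 1.1]
grip_width: 21.2
gripper_force: 77.7
```

Request:
{"op": "play_rows", "data": {"commands": [[0,0,1.5,0,0,0],[0,0,0,0,0,0],[0,0,0,0,0,0]]}}

```text
time_s: 31.5
position: [500.2, 337.2, 93.3]
tcp_rot: [0.179, 0.984, -0.0, -0.0]
wrist_force: [0.5, 0.0, -0.1]
grip_width: 21.2
gripper_force: 77.7
```

Request:
{"op": "play_rows", "data": {"commands": [[0,0,1,0,0,0],[0,0,0,0,0,0],[0,0,0,0,0,0]]}}

```text
time_s: 31.75
position: [500.1, 337.2, 92.2]
tcp_rot: [0.179, 0.984, -0.0, -0.0]
wrist_force: [0.0, -0.0, 0.0]
grip_width: 21.0
gripper_force: 77.7
```

Request:
{"op": "play_rows", "data": {"commands": [[0,0,1,0,0,0],[0,0,0,0,0,0],[0,0,0,0,0,0]]}}

```text
time_s: 32.0
position: [500.3, 337.3, 91.9]
tcp_rot: [0.179, 0.984, 0.0, 0.0]
wrist_force: [-0.6, -1.1, 3.9]
grip_width: 21.7
gripper_force: 78.4
```

Request:
{"op": "play_rows", "data": {"commands": [[0,0,1,0,0,0],[0,0,0,0,0,0],[0,0,0,0,0,0]]}}

```text
time_s: 32.25
position: [500.5, 337.3, 92.0]
tcp_rot: [0.179, 0.984, 0.0, 0.001]
wrist_force: [-1.5, -1.6, 6.0]
grip_width: 21.8
gripper_force: 79.2
```

Request:
{"op": "play_rows", "data": {"commands": [[0,0,-1.5,0,0,0],[0,0,0,0,0,0],[0,0,0,0,0,0],[0,0,0,0,0,0],[0,0,0,0,0,0]], "claw": 0.0}}

```text
time_s: 32.67
position: [500.0, 337.2, 91.2]
tcp_rot: [0.179, 0.984, -0.0, -0.0]
wrist_force: [-0.9, 0.2, -0.3]
grip_width: 43.0
gripper_force: 0.0
```

Request:
{"op": "play_rows", "data": {"commands": [[0,0,-10,0,0,0],[0,0,-25,0,0,0],[0,0,-35,0,0,0],[0,0,-35,0,0,0],[0,0,-35,0,0,0]]}}

```text
time_s: 33.08
position: [499.8, 337.0, 233.7]
tcp_rot: [0.179, 0.984, -0.0, -0.0]
wrist_force: [-0.6, 1.0, 0.7]
grip_width: 42.6
gripper_force: 0.0
```

Request:
{"op": "play_rows", "data": {"commands": [[0,0,-35,0,0,-0.12],[0,0,-35,0,0,-0.12],[0,0,-26,0,0,-0.12],[0,0,0,0,0,0],[0,0,0,0,0,0]], "claw": 0.1}}

```text
time_s: 33.5
position: [501.1, 337.8, 331.1]
tcp_rot: [0.0, 1.0, 0.001, 0.003]
wrist_force: [0.3, 0.1, -0.4]
grip_width: 46.9
gripper_force: 0.0
```

```bash
python3 e.py
```

```text
[500.6 337.4 328.7]
pot [221 159  27  27 138] [514.  219.9] [33.9 32.7]
v246 [208 101  30  31 688] [445.1 212.1] [34.9 34.7]
v66 [314 149  28  26 146] [500.5 338.3] [31.9 34.1]
con [261  65  22  32 107] [405.2 272.7] [33.7 25.4]
con cap [402.8 269.7 161.8] [32.7 32.5]
conL cap [542.8 281.9 161.7] [32.6 33.2]
potL cap [432.3 331.  139.8] [28.6 29.9]
pot cap [516.  217.5 139.9] [29.8 29.3]
va cap [501.3 336.6 108.7] [23.8 23.8]
```

Request:
{"op": "play_rows", "data": {"commands": [[-5,-20,0,0,0,0],[-5,-32,0,0,0,0],[-5,-32,0,0,0,0],[-5,-32,0,0,0,0],[0,-32,0,0,0,0]]}}

```text
time_s: 33.97
position: [519.8, 187.7, 324.7]
tcp_rot: [0.0, 1.0, -0.001, -0.002]
wrist_force: [0.3, 0.2, 0.8]
grip_width: 47.5
gripper_force: 0.0
```

Request:
{"op": "play_rows", "data": {"commands": [[0,-32,0,0,0,0],[0,-32,0,0,0,0],[0,-32,0,0,0,0],[0,-32,0,0,0,0],[0,-32,0,0,0,0]]}}

```text
time_s: 34.38
position: [519.0, 27.9, 325.4]
tcp_rot: [0.0, 1.0, 0.0, -0.002]
wrist_force: [0.6, -0.8, 0.2]
grip_width: 47.1
gripper_force: 0.0
```

Request:
{"op": "play_rows", "data": {"commands": [[0,-32,0,0,0,0],[10,-32,0,0,0,0],[10,-32,0,0,0,0],[10,-32,0,0,0,0],[10,-32,0,0,0,0]]}}

```text
time_s: 34.8
position: [478.7, -131.8, 325.3]
tcp_rot: [0.0, 1.0, 0.001, -0.002]
wrist_force: [0.8, -0.2, 0.1]
grip_width: 46.8
gripper_force: 0.0
```

Request:
{"op": "play_rows", "data": {"commands": [[10,-32,0,0,0,0],[0,-24,10,0,0,0],[0,-11.4,25,0,0,0],[0,0,35,0,0,0],[0,0,35,0,0,0]]}}

```text
time_s: 35.22
position: [469.5, -199.1, 220.0]
tcp_rot: [0.002, 1.0, 0.0, -0.001]
wrist_force: [0.5, -0.5, 0.8]
grip_width: 47.3
gripper_force: 0.0
```

Request:
{"op": "play_rows", "data": {"commands": [[0,0,35,0,0,0],[0,0,35,0,0,0],[0,0,20,0,0,0],[0,0,8,0,0,0],[0,0,0,0,0,0]]}}

```text
time_s: 35.63
position: [467.2, -196.3, 120.2]
tcp_rot: [0.0, 1.0, 0.002, -0.004]
wrist_force: [-0.3, 0.7, 0.0]
grip_width: 47.1
gripper_force: 0.0
```

Request:
{"op": "play_rows", "data": {"commands": [[0,0,0,0,0,0],[0,0,0,0,0,0],[0,0,0,0,0,0],[0,0,0,0,0,0],[0,0,0,0,0,0]]}}

```text
time_s: 36.05
position: [471.3, -198.7, 126.4]
tcp_rot: [-0.0, 1.0, -0.001, 0.001]
wrist_force: [0.8, 0.1, 0.2]
grip_width: 46.8
gripper_force: 0.0
```

```bash
python3 c.py w15
```

```text
36.1 [ 471.04349477 -198.55859653  126.05533141] [-9.28080169e-05  9.99999365e-01 -5.58576327e-04  9.74759937e-04] [-5.30190610e-01  1.20536122e-02 -1.46646129e-01  1.40984977e+00
  2.22968593e-05 -5.30376201e-01]
con none
pot none
va none
vb 995 ray mid [ 469.7 -197.6] [26.4 24.7] cloud [ 469.2 -197.6   70.3] [24.1 24.9  8.8] px [329. 216.]
```

Request:
{"op": "play_rows", "data": {"commands": [[0.5,0.5,20,0,0,0],[0,0,25,0,0,0],[0,0,16,0,0,0],[0,0,8,0,0,0],[0,0,2,0,0,0]]}}

```text
time_s: 36.52
position: [468.5, -196.9, 52.0]
tcp_rot: [-0.0, 1.0, 0.001, -0.002]
wrist_force: [-0.5, 0.3, 1.0]
grip_width: 46.6
gripper_force: 0.0
```

Request:
{"op": "play_rows", "data": {"commands": [[0,0,0,0,0,0],[0,0,0,0,0,0],[0,0,0,0,0,0],[0,0,0,0,0,0],[0,0,0,0,0,0]]}}

```text
time_s: 36.93
position: [470.5, -198.1, 54.9]
tcp_rot: [-0.0, 1.0, -0.001, 0.001]
wrist_force: [0.8, -0.3, -0.2]
grip_width: 46.7
gripper_force: 0.0
```

Request:
{"op": "play_rows", "data": {"commands": [[0,0,0,0,0,0],[0,0,0,0,0,0],[0,0,0,0,0,0],[0,0,0,0,0,0],[0,0,0,0,0,0]], "claw": -1}}

```text
time_s: 37.35
position: [470.3, -197.9, 54.5]
tcp_rot: [-0.0, 1.0, -0.0, 0.001]
wrist_force: [0.1, 0.7, 3.0]
grip_width: 21.3
gripper_force: 59.0
```

Request:
{"op": "play_rows", "data": {"commands": [[0,0,0,0,0,0],[0,0,0,0,0,0]]}}

```text
time_s: 37.52
position: [470.3, -197.9, 54.5]
tcp_rot: [-0.0, 1.0, -0.0, 0.001]
wrist_force: [0.4, 0.2, 4.7]
grip_width: 21.5
gripper_force: 59.0
```

Request:
{"op": "play_rows", "data": {"commands": [[0,0,-15,0,0,0],[0,0,-30,0,0,0],[0,0,-35,0,0,0],[0,0,-35,0,0,0],[0,0,-35,0,0,0]]}}

```text
time_s: 37.93
position: [468.8, -197.1, 203.8]
tcp_rot: [-0.0, 1.0, 0.001, -0.001]
wrist_force: [0.9, -1.0, 0.6]
grip_width: 21.8
gripper_force: 59.4
```

Request:
{"op": "play_rows", "data": {"commands": [[-10,0,-35,0,0,0],[-10,0,-35,0,0,0],[-10,0,-35,0,0,0],[-10,10,-20,0,0,0],[-10,20,0,0,0,0]]}}

```text
time_s: 38.35
position: [521.5, -169.8, 333.5]
tcp_rot: [0.001, 1.0, -0.002, 0.003]
wrist_force: [-0.4, 0.0, -0.5]
grip_width: 21.3
gripper_force: 59.4
```

Request:
{"op": "play_rows", "data": {"commands": [[-10,30,0,0,0,0],[0,30,0,0,0,0],[0,30,0,0,0,0],[0,30,0,0,0,0],[0,30,0,0,0,0]]}}

```text
time_s: 38.77
position: [529.3, -16.3, 327.5]
tcp_rot: [0.0, 1.0, 0.0, -0.001]
wrist_force: [0.1, -0.5, -0.8]
grip_width: 21.7
gripper_force: 59.4
```

Request:
{"op": "play_rows", "data": {"commands": [[0,30,0,0,0,0],[0,30,0,0,0,0],[0,30,0,0,0,0],[0,30,0,0,0,0],[15,30,0,0,0,0]]}}

```text
time_s: 39.18
position: [515.7, 133.6, 326.3]
tcp_rot: [0.0, 1.0, -0.0, -0.001]
wrist_force: [0.0, 0.2, -1.6]
grip_width: 21.4
gripper_force: 59.4
```

Request:
{"op": "play_rows", "data": {"commands": [[20,30,0,0,0,0],[20,25,0,0,0,0],[18,15,0,0,0,0],[12,9,0,0,0,0],[0,0,0,0,0,0]]}}

```text
time_s: 39.6
position: [442.5, 212.8, 328.7]
tcp_rot: [-0.002, 1.0, 0.0, -0.001]
wrist_force: [-0.7, -0.2, -0.2]
grip_width: 21.5
gripper_force: 59.4
```

Request:
{"op": "play_rows", "data": {"commands": [[0,0,0,0,0,0],[0,0,0,0,0,0],[0,0,0,0,0,0],[0,0,0,0,0,0]]}}

```text
time_s: 39.93
position: [445.5, 210.4, 328.4]
tcp_rot: [0.001, 1.0, -0.0, -0.0]
wrist_force: [-0.2, -0.2, 0.9]
grip_width: 21.5
gripper_force: 59.4
```

```bash
python3 o.py w16; python3 e.py
```

```text
40.0833 [[445.4, 210.5, 328.5], [445.4, 210.6, 328.6], [445.3, 210.7, 328.6]] [-0.2 -0.8 -0.6] 21.44156199187376
[445.1 210.9 328.7]
pot [321 202  26  16  95] [506.4 218.5] [20.9 33. ]
v246 [314 149  28  28 603] [444.  210.6] [34.3 33.9]
v66 [411 193  27  25 100] [500.3 336.6] [33.2 34.2]
con [360 115  23  30 157] [403.5 262.9] [34.5 26.1]
con cap [402.5 268.8 161.6] [32.8 32.4]
conL cap [542.1 281.8 161.5] [32.6 32.7]
potL cap [432.3 331.  139.4] [29.3 30.1]
va cap [501.1 336.5 108.4] [23.5 25. ]
```

View pics/w16.png

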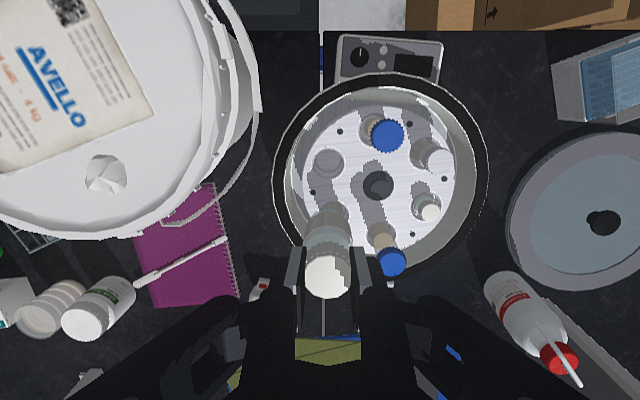

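The last vial is in hand, with its well at (328,162) and the other five vessels in place. I lower it with the same radial closing.

Request:
{"op": "play_rows", "data": {"commands": [[0.3,0,15,0,0,0.12],[0,0,30,0,0,0.12],[0,0,35,0,0,0.12],[0,0,35,0,0,0],[0,0,35,0,0,0]]}}

```text
time_s: 40.55
position: [444.7, 211.2, 177.6]
tcp_rot: [0.179, 0.984, 0.0, 0.001]
wrist_force: [1.3, 1.2, -0.1]
grip_width: 21.6
gripper_force: 59.4
```

Request:
{"op": "play_rows", "data": {"commands": [[0,0,20,0,0,0],[0,0,8,0,0,0],[0,0,0,0,0,0],[0,0,0,0,0,0],[0,0,0,0,0,0]]}}

```text
time_s: 40.97
position: [445.9, 211.8, 153.2]
tcp_rot: [0.179, 0.984, 0.001, 0.002]
wrist_force: [0.1, -1.2, -0.2]
grip_width: 21.5
gripper_force: 59.4
```

```bash
python3 o.py w17
```

```text
41.1167 [[446.1, 211.8, 153.4], [446.1, 211.8, 153.4], [445.9, 211.8, 153.1]] [ 0.7  0.4 -0.8] 21.21264938822937
```

View pics/w17.png

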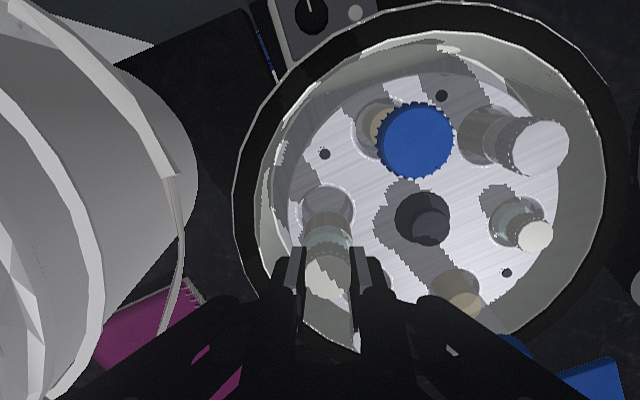

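The vial's foot is over the well (327,205) and nothing is in the way, so it goes down.

Request:
{"op": "play_rows", "data": {"commands": [[0,0,10,0,0,0],[0,0,10,0,0,0],[0,0,8,0,0,0],[0,0,0,0,0,0],[0,0,0,0,0,0]]}}

```text
time_s: 41.53
position: [443.3, 211.0, 121.2]
tcp_rot: [0.179, 0.984, -0.001, -0.001]
wrist_force: [0.0, 1.0, 0.7]
grip_width: 21.4
gripper_force: 59.4
```

Request:
{"op": "play_rows", "data": {"commands": [[0,0,0,0,0,0],[0,0,5,0,0,0],[0,0,5,0,0,0],[0,0,0,0,0,0],[0,0,0,0,0,0]]}}

```text
time_s: 41.95
position: [444.0, 211.2, 112.3]
tcp_rot: [0.179, 0.984, -0.0, -0.0]
wrist_force: [0.5, -0.5, -1.1]
grip_width: 21.3
gripper_force: 59.4
```

Request:
{"op": "play_rows", "data": {"commands": [[0,0,5,0,0,0],[0,0,5,0,0,0],[0,0,4,0,0,0],[0,0,0,0,0,0],[0,0,0,0,0,0]]}}

```text
time_s: 42.37
position: [444.0, 211.2, 98.2]
tcp_rot: [0.179, 0.984, -0.0, -0.001]
wrist_force: [0.5, -0.7, -0.2]
grip_width: 21.6
gripper_force: 59.4
```

Request:
{"op": "play_rows", "data": {"commands": [[0,0,2,0,0,0],[0,0,2,0,0,0],[0,0,0,0,0,0],[0,0,0,0,0,0]]}}

```text
time_s: 42.7
position: [444.4, 211.3, 94.7]
tcp_rot: [0.179, 0.984, -0.0, -0.0]
wrist_force: [-0.3, -0.4, -0.3]
grip_width: 21.0
gripper_force: 59.4
```

Expecting floor contact near 92.5.

Request:
{"op": "play_rows", "data": {"commands": [[0,0,1.5,0,0,0],[0,0,0,0,0,0],[0,0,0,0,0,0]]}}

```text
time_s: 42.95
position: [444.4, 211.3, 93.3]
tcp_rot: [0.179, 0.984, 0.0, -0.0]
wrist_force: [0.3, -0.7, -1.5]
grip_width: 21.8
gripper_force: 59.4
```

Request:
{"op": "play_rows", "data": {"commands": [[0,0,1,0,0,0],[0,0,0,0,0,0],[0,0,0,0,0,0]]}}

```text
time_s: 43.2
position: [444.6, 211.4, 92.5]
tcp_rot: [0.179, 0.984, 0.0, 0.0]
wrist_force: [0.0, 0.5, 0.3]
grip_width: 21.5
gripper_force: 59.6
```

Request:
{"op": "play_rows", "data": {"commands": [[0,0,1,0,0,0],[0,0,0,0,0,0],[0,0,0,0,0,0]]}}

```text
time_s: 43.45
position: [444.8, 211.4, 92.5]
tcp_rot: [0.179, 0.984, 0.0, 0.001]
wrist_force: [-1.0, -0.9, 5.7]
grip_width: 21.6
gripper_force: 60.2
```

Request:
{"op": "play_rows", "data": {"commands": [[0,0,-0.5,0,0,0],[0,0,0,0,0,0],[0,0,0,0,0,0],[0,0,0,0,0,0],[0,0,0,0,0,0]], "claw": 0.0}}

```text
time_s: 43.87
position: [444.2, 211.3, 91.4]
tcp_rot: [0.179, 0.984, -0.0, -0.0]
wrist_force: [0.2, -0.2, 0.0]
grip_width: 42.7
gripper_force: 0.0
```

Request:
{"op": "play_rows", "data": {"commands": [[0,0,-10,0,0,0],[0,0,-25,0,0,0],[0,0,-35,0,0,0],[0,0,-35,0,0,0],[0,0,-35,0,0,0]]}}

```text
time_s: 44.28
position: [444.0, 211.2, 233.7]
tcp_rot: [0.179, 0.984, -0.0, -0.0]
wrist_force: [0.2, 1.1, -0.1]
grip_width: 42.8
gripper_force: 0.0
```

Request:
{"op": "play_rows", "data": {"commands": [[0,0,-35,0,0,-0.12],[0,0,-35,0,0,-0.12],[0,0,-26,0,0,-0.12],[-25,20,0,0,0,0],[-25,20,0,0,0,0]]}}

```text
time_s: 44.7
position: [495.7, 251.8, 333.5]
tcp_rot: [0.0, 1.0, 0.002, 0.004]
wrist_force: [0.4, -0.4, -0.1]
grip_width: 42.7
gripper_force: 0.0
```

Request:
{"op": "play_rows", "data": {"commands": [[0,10,0,0,0,0],[0,0,0,0,0,0],[0,0,0,0,0,0],[0,0,0,0,0,0],[0,0,0,0,0,0]]}}

```text
time_s: 45.12
position: [493.7, 260.7, 328.8]
tcp_rot: [0.0, 1.0, 0.0, 0.0]
wrist_force: [0.9, 1.0, -0.1]
grip_width: 42.9
gripper_force: 0.0
```

```bash
python3 e.py
```

```text
[493.8 260.7 328.8]
pot [281 166  28  24 135] [512.1 218.5] [30.1 34.4]
v246 [272 109  30  30 188] [445.2 211.1] [34.1 34.9]
v66 [375 156  28  15  90] [493.2 337.5] [17.8 34.3]
con [319  86  20  18  75] [411.8 261.7] [18.9 22.4]
con cap [402.7 268.9 161.7] [32.5 32.6]
conL cap [543.1 281.9 161.5] [32.3 32.7]
potL cap [432.9 330.9 139.6] [29.3 29.3]
pot cap [515.7 217.1 139.7] [29.1 29.9]
va cap [501.9 337.  108.5] [25. 25.]
vb cap [446.  211.6 108.7] [24.6 23.9]
```

All six are seated: cap heights match within each pair, and the opposite pairs are about 141, 141 and 137 mm apart. I hand the job in.

```bash
python3 -c "
from cell import ctrl
print(ctrl.close_job())"
```

```text
the job is handed in; nothing more can be done
None
```

The job is handed in: the conical tube, the pot and both vials stand fully down in the rotor, each across the hub from its twin (141, 141 and 137 mm apart by wrist camera). The two vessels already in the rotor did not move, and the arm was clear at about 45 s of the 115 s allowed; the hand-in gave no verdict.

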